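# Take the lid off the display chest and hang its arms on the slotted post

### The arm

A 6-joint arm with a two-finger parallel gripper is mounted at the origin on the work surface. World frame = base frame: x ahead of the robot, y to its left, z up, the work surface at z = 0. Lengths are in mm, angles in rad, forces in N, time in s.
With the tool pointing down it reaches from about 350 to 875 mm from the base axis. Payload 4.2 kg.
Tool frame: the origin (TCP) lies at the very end of the fingers, on their centre line; the grasp point (between the pads) lies 19 mm behind it; z points along the fingers, y is the direction in which the jaws open and shut (so a half turn about z gives the same grasp; the last joint's range is limited). The gripper opens to 85 mm and grips with 20 to 120 N. Pads are 22 mm wide; open, the fingers measure 114 mm over their backs; the gripper's body (76 mm by 85 mm) begins 54 mm behind the grasp point. The pads swing forward as they close: fully open they stand 13 mm farther back than shut.
Start: joints at [-0.914, 0.385, 0.008, 0, -1.194, -0.259], TCP at [242.133, -576.169, 231.312] pointing down, gripper open.
Joint ranges: [-3.14, 3.14], [-1.21, 2.06], [-1.07, 1.41], [-3.16, 2.05], [-2.99, -0.16], [-3.1, 3.1]. Speed limits (rad/s): [2.79, 2.79, 3.14, 3.14, 3.14, 3.14].

### API

Orientations are given as a unit quaternion [x, y, z, w].
In Python, from bench import arm, optics, job gives the robot as it stands.
- The arm moves only by the tool send_rows, never from a script. Its argument "steps" is a list that holds one entry, the list of rows, each a list of 5 numbers: the shift along the tool's x, y, z in cm, then the turn about the tool's z in rad, then the opening, from 0 (shut) to 1 (fully open). A call has 1 to 10 rows; each row shifts and turns the pose as measured when the row begins, along the tool's axes as they then stand; what a row does not reach is not made up. A row lasts 1/12 s, in which the tool goes at most 41.7 mm and 7.16 degrees, less where a joint would pass 70% of its speed; a pose out of reach is approached as far as the arm can. A call with a gripper value outside its range is refused whole. The fingers move at their own pace and stop on an object; the grip force is fixed at half the most. Time passes only in rows, so rows that do not move let the fingers close. It gives the time, the measured TCP pose, the force and the opening at its end, in the units of the state.
- arm.read_state(): the state, without advancing time (a new reading comes with each control period).
- optics.get_image(name): name is "scene" or "top"; returns (picture, depth): 400x640x3 uint8, blue, green, red; 400x640 float32, mm along the optical axis (not along the pixel's ray), 0 where there is no reading.
- optics.get_calibration(name): a dict with "K" (3x3 intrinsics, pixels), "k1" (the pictures are not rectified: a ray, as slopes to the right and down, at radius r is drawn at 1 + k1 r^2 times it, then the intrinsics apply), "rvec" (rotation vector, rad) and "tvec" (3), from world to camera coordinates, as OpenCV has them. Camera axes: x right, y down, z forward; pixel columns grow to the right and rows downward; lengths in mm; the calibration is good to about 2 mm. A picture is of the moment at which its call begins. get_calibration takes no time and is no camera call.
- job.job_done(): hands the job in, once; it reports no verdict.
The state is a dict: "clock": time; "joints": joint angles; "joint_vel": joint speeds; "joint_efforts": joint torques, N m; "position": TCP position; "ee_rot": TCP orientation; "contact_force": force on the tool from outside, world axes, zero at the start; "wrist_torque": the same for the moment, N m; "gripper_width": finger opening in mm.
Only numpy, scipy, OpenCV 4.12 (cv2) and the standard library are available. Lean on these libraries where they do the work, as an engineer would, in place of code of your own. Each camera call takes 0.05 s, during which the arm holds its last target. There are 200 camera calls.

### The job

Set up the display post for the veranda craft stall. Swing the lid of the wooden chest up to vertical, lift it straight up off its hinge pins, and lay it flat on the table. Then take every arm out of the chest and hook it by its claws into the slots of the post, each arm at a level of its own, and press each one down until it is fully home; leave the tumbler, the tin, the clipboard and the tally counter where they are.

Things in the scene. Friction and masses are not known exactly. Their poses are not given: they have to be found in the camera images.
- chest: open wooden chest, fixed, 166 (x) x 204 (y) x 75 mm high, walls 8 mm, floor 6 mm; origin under its centre; x points from its front to its hinge side, z up. Two hinges stand behind its back wall, at y = -65 and +65 mm. Inside, two cross rails (10 mm thick, at x = 32 and -40 mm, teeth up to 46 mm above the table) carry the arms in notches 28 mm wide at y = -47, 0 and 47 mm
- chest_pins (a point): mid-point, between the two hinges, of the line through the chest's two level steel hinge pins (6 mm thick, along the chest's y): 95 mm behind the chest's centre, 81 mm above the table. Beside each hinge an ear stands behind the lid: the raised lid leans on the ears at about 0.1 rad past vertical and stays there; short of vertical it falls shut
- lid: loose wooden lid, 0.4 kg: board 170 (x) x 204 (y) x 12 mm, two battens 10 mm deep beneath, handle tab in front; origin: centre of the board's underside; z out of its outer face, x towards the hinge side (axes as the chest's when shut). Shut it rests on the rim, its front batten keeping it from sliding off. Laid flat on its battens its origin is 10 mm above the table, face down 15 mm
- lid_tab (a point): middle of the lid's handle tab, 110 mm in front of the lid's centre, at half thickness, in the plane of the board; the tab is 45 mm long (x), 26 mm wide (y), 12 mm thick and clear below. Pinched across its width it lets the lid pivot between the fingers
- lid_hinge (a point): centre of the lid's hinge line, 205 mm from lid_tab: on chest_pins while the lid is on. The lid's two hooks (y = -65 and +65 mm, 24 mm wide) are slots 9 mm wide round the pins, open along the lid's +x (downwards when the lid is vertical), reaching 12 mm past the hinge line
- post: fixed grey steel slotted post, 40 mm wide (y), 42 mm deep, 290 mm high on a flat base plate 150 x 140 x 10 mm; origin on the table below the middle of its slotted front face, which is the plane x = 0 and looks along -x; arms stand out from it along its -x. Front sheet 4 mm thick; one column of slots 12 mm wide, 24 mm high, two per level, their lower edges 12 and 42 mm above the level's point
- level0 (a point): lowest level of the post, on the front face 45 mm above the table: where the origin of an arm fully home at this level is. At every level a spring pad behind the lower slot grips the claw: the last 7 mm down need a push of about 8 to 16 N, an arm's own weight does not do it: an arm let go of too early stays up or tips
- level1 (a point): the same for the middle level, 125 mm above the table
- level2 (a point): the same for the top level, 205 mm above the table
- arm0: display arm, 0.14 kg, loose, upright in the chest (or absent): upright steel end plate 4 x 20 (y) x 52 mm (z) at x = 0; from its upper half a wooden bar 20 mm wide, 24 mm high (z = 28 to 52 mm) runs to x = -105 mm, with a brass stud 12 mm thick, 12 mm high on its outer end. Origin: bottom of the end plate's rear face; z up. Two steel claws stand out of the rear face along +x, see arm1
- arm1: second arm, alike (or absent). Claws of every arm: 7 mm thick (y), necks 7 mm high with undersides at z = 12 and 42 mm, reaching 12.6 mm out, each with a tail at its end hanging 9.5 mm below the neck, 5.6 mm clear of the rear face. To hook it on: held 13 mm above its seat, moved along +x until the rear face meets the post, back 1.5 mm, then down
- arm2: third arm, alike (or absent)
- tumbler: glass tumbler upside down on a coaster, 72 mm wide, 105 mm high; to be left alone
- tin: steel tin of wax crayons, 68 mm wide, 95 mm high; to be left alone
- clipboard: small wooden clipboard, 170 x 115 mm, flat; to be left alone
- counter: red plastic tally counter on the clipboard, 48 mm wide, 34 mm high; to be left alone

How it is judged:
By the outcome, as a careful person would: the job done as asked, in the order asked, and still so for the second after the job is handed in, with the robot touching nothing.
Of arm0, arm1, arm2 only 2 to 3 are there at a start; the rules pass over those that are not, and their reading is None.
At some moment in a run one of lid, arm0, arm1, arm2 may be knocked a few centimetres aside while the robot is not near it.
It also fails if it takes over 210 s, if anything falls off the work surface, if the arm or the gripper's body presses on something with over 40 N, if the wrist force passes 120 N, or if a joint passes its speed limit or range.

## Working session

There is one attempt and no reset: what is moved stays moved. The work goes in short steps, Python scripts to look and compute and a tool call to move; the robot and the scene stay as the last step left them, time stands still between calls to the robot, and variables do not carry over. Pictures are saved under pics/ and viewed, about 12 in all and at most 16, crops included, and the job is handed in when it is done.

Besides the shell and the picture viewer there is one more tool, called after "Request:" by a JSON object that holds its "api" and its "payload", one argument or row to a line. send_rows: Moves the arm, as the interface text tells. Its arguments: {"type":"object","properties":{"steps":{"type":"array","items":{"type":"array","items":{"type":"array","items":{"type":"number"}}}}},"required":["steps"]}

```bash
mkdir -p pics; ls; cat > h.py <<'E'
import numpy as np,cv2
from scipy.spatial.transform import Rotation as R
from bench import arm,optics,job
def cal(n):
    c=optics.get_calibration(n);K=np.array(c["K"],float).reshape(3,3)
    return K,float(c["k1"]),R.from_rotvec(np.ravel(c["rvec"])).as_matrix(),np.ravel(c["tvec"]).astype(float)
def dist(k1): return np.array([k1,0,0,0,0.])
def slopes(n,px):
    K,k1,M,t=cal(n)
    return cv2.undistortPoints(np.array(px,float).reshape(-1,1,2),K,dist(k1)).reshape(-1,2)
def ray(n,px):
    K,k1,M,t=cal(n);s=slopes(n,px)
    return -M.T@t,np.c_[s,np.ones(len(s))]@M
def onz(n,px,z):
    o,d=ray(n,px);return o+d*((z-o[2])/d[:,2])[:,None]
def bydepth(n,px,dep):
    o,d=ray(n,px);p=np.array(px).astype(int).reshape(-1,2);return o+d*dep[p[:,1],p[:,0]][:,None]
def proj(n,P):
    K,k1,M,t=cal(n);return cv2.projectPoints(np.array(P,float).reshape(-1,1,3),cv2.Rodrigues(M)[0],t,K,dist(k1))[0].reshape(-1,2)
def cloud(n,dep):
    v,u=np.mgrid[0:400,0:640];px=np.c_[u.ravel(),v.ravel()];P=bydepth(n,px,dep).reshape(400,640,3);P[dep<=0]=np.nan;return P
def st():
    s=arm.read_state();print({k:np.round(s[k],3).tolist() for k in("clock","position","ee_rot","contact_force","gripper_width","joints")})
    print(np.round(R.from_quat(s["ee_rot"]).as_matrix(),3).tolist());return s
E
python3 - <<'E'
from h import *
st()
for n in("scene","top"):
    im,d=optics.get_image(n);cv2.imwrite(f"pics/{n}0.png",im);np.save(f"{n}0.npy",d)
    K,k1,M,t=cal(n);print(n,K.tolist(),k1,(-M.T@t).round(),M[2].round(2))
E
```

```text
pics
{'clock': 0.0, 'position': [241.903, -575.643, 230.204], 'ee_rot': [-0.197, 0.98, 0.001, -0.0], 'contact_force': [0.149, 0.216, 0.027], 'gripper_width': 85.509, 'joints': [-0.914, 0.386, 0.007, -0.001, -1.194, -0.259]}
[[-0.922, -0.387, -0.001], [-0.387, 0.922, 0.002], [0.0, 0.002, -1.0]]
scene [[414.04152677210527, 0.0, 320.6771796223493], [0.0, 414.04152677210527, 198.80041915211868], [0.0, 0.0, 1.0]] -0.10991454939105284 [1295.  533.  738.] [-0.65 -0.5  -0.57]
top [[458.5404146538256, 0.0, 322.69990267579414], [0.0, 458.5404146538256, 200.4840442317083], [0.0, 0.0, 1.0]] -0.05529938543183193 [ 523.   -4. 1542.] [ 0.05  0.01 -1.  ]
```

View pics/scene0.png

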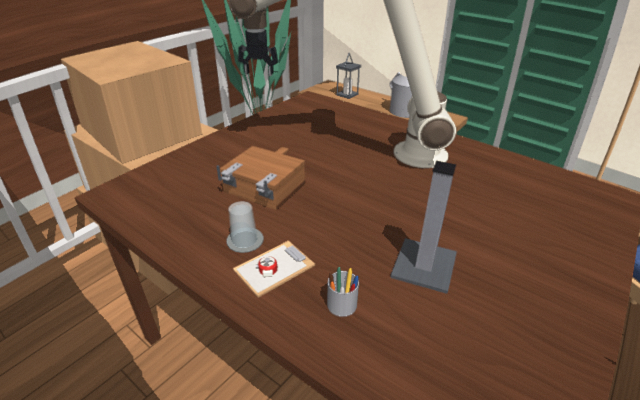

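View pics/top0.png

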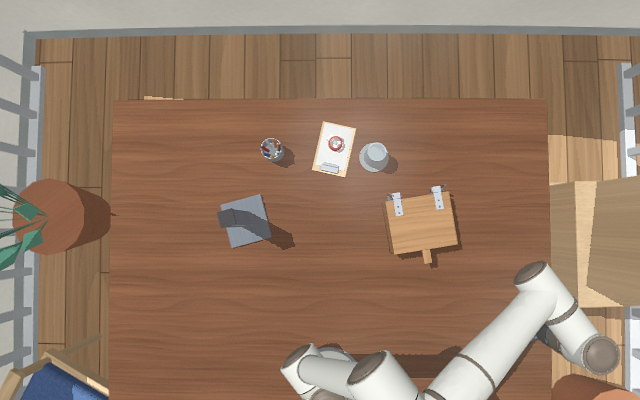

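```bash
python3 - <<'E'
from h import *
im=cv2.imread("pics/top0.png");d=np.load("top0.npy");P=cloud("top",d)
def rect(lo,hi,u0,u1,v0,v1,nm):
    m=np.zeros((400,640),np.uint8);z=P[...,2];m[v0:v1,u0:u1]=((z>lo)&(z<hi))[v0:v1,u0:u1]
    m=cv2.morphologyEx(m,cv2.MORPH_OPEN,np.ones((3,3)))
    c=P[m>0];r=cv2.minAreaRect(c[:,:2].astype(np.float32))
    print(nm,len(c),"z",np.median(c[:,2]).round(1),"c",np.round(r[0],1),"size",np.round(r[1],1),"ang",round(r[2],2),"corners",cv2.boxPoints(r).round().tolist(),"mean",c.mean(0).round(1));return m
rect(82,93,370,470,200,258,"lid")
rect(280,300,190,300,180,260,"posttop")
rect(4,16,190,300,180,260,"base")
rect(80,130,350,400,130,180,"tumbler")
rect(60,110,250,300,130,170,"tin")
a=cv2.resize(im[180:275,375:475],None,fx=4,fy=4,interpolation=cv2.INTER_CUBIC)
b=cv2.resize(im[180:275,205:305],None,fx=4,fy=4,interpolation=cv2.INTER_CUBIC)
cv2.imwrite("pics/c1.png",np.hstack([a,b]))
E
```

```text
lid 2643 z 87.2 c [ 511.3 -296.6] size [192.7 207.2] ang 8.1 corners [[401.0, -208.0], [431.0, -413.0], [621.0, -386.0], [592.0, -180.0]] mean [ 519.  -290.    87.2]
posttop 246 z 293.9 c [537.9 278.3] size [45.8 42.5] ang 14.19 corners [[510.0, 293.0], [521.0, 252.0], [565.0, 263.0], [555.0, 305.0]] mean [537.2 278.1 293.9]
base 1176 z 9.8 c [531.5 278.4] size [151.  145.6] ang 14.72 corners [[440.0, 330.0], [477.0, 189.0], [623.0, 227.0], [586.0, 368.0]] mean [528.5 266.2   9.8]
tumbler 323 z 110.9 c [ 747.9 -149.9] size [58.6 61.5] ang 88.4 corners [[716.0, -178.0], [778.0, -180.0], [779.0, -122.0], [718.0, -120.0]] mean [ 745.9 -150.3  109.6]
tin 30 z 79.6 c [767.7 188.6] size [28.5 56.7] ang 30.6 corners [[741.0, 206.0], [770.0, 157.0], [794.0, 171.0], [766.0, 220.0]] mean [769.6 194.5  78.8]
```

View pics/c1.png

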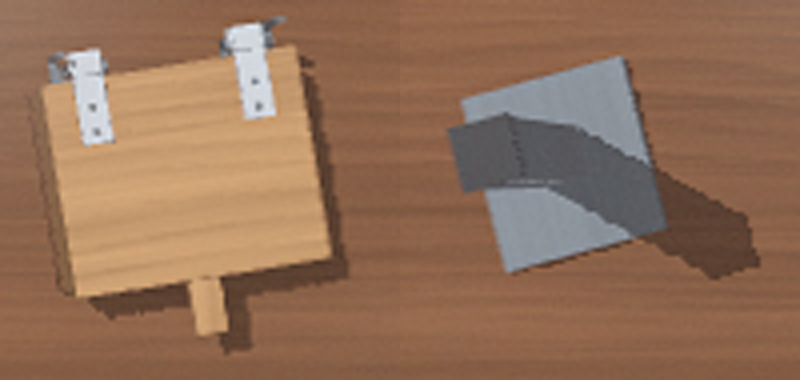

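```bash
python3 - <<'E'
from h import *
im=cv2.imread("pics/scene0.png")
b=cv2.resize(im[155:295,385:465],None,fx=4,fy=4,interpolation=cv2.INTER_CUBIC)
a=cv2.resize(im[140:210,210:310],None,fx=4,fy=4,interpolation=cv2.INTER_CUBIC)
c=np.zeros((560,720,3),np.uint8);c[:,:320]=b;c[:280,320:]=a;cv2.imwrite("pics/c2.png",c)
px=[(205+(X-400)/4,180+Y/4) for X,Y in [(462,100),(622,57),(665,228),(508,272)]]
q=onz("top",px,10);print(q.round(1).tolist(),q.mean(0).round(1),[np.linalg.norm(q[i]-q[i-1]).round(1) for i in range(4)])
# lid corners and tab by colour (z=87)
t=cv2.imread("pics/top0.png");hsv=cv2.cvtColor(t,cv2.COLOR_BGR2HSV)
print(hsv[230,420],hsv[258,427],hsv[280,420],hsv[225,380])
m=((hsv[...,2]>150)&(hsv[...,1]>60)).astype(np.uint8);m2=np.zeros_like(m);m2[180:270,375:470]=m[180:270,375:470]
n,l,s,ce=cv2.connectedComponentsWithStats(m2);i=1+s[1:,4].argmax();ys,xs=np.where(l==i)
Q=onz("top",np.c_[xs,ys],87)[:,:2]
r=cv2.minAreaRect(Q.astype(np.float32));print(len(xs),r)
cv2.imwrite("pics/m.png",(l==i)*255)
px=[(375+X/4,180+Y/4) for X,Y in [(43,87),(297,45),(333,256),(76,296),(188,282),(221,277),(227,331),(197,335),(208,333)]]
print(onz("top",px,87).round(1).tolist())
E
```

```text
[[583.6, 362.0, 10.0], [619.7, 227.0, 10.0], [476.6, 190.0, 10.0], [439.6, 321.7, 10.0]] [529.9 275.2  10. ] [np.float64(149.5), np.float64(139.7), np.float64(147.8), np.float64(136.8)]
[ 15 113 194] [ 16 112 198] [ 12 120 127] [ 11 114 137]
3334 ((503.84100341796875, -297.895751953125), (215.367919921875, 205.83209228515625), 9.269216537475586)
[[590.7, -183.0, 87.0], [624.1, -385.5, 87.0], [456.8, -412.1, 87.0], [425.6, -208.2, 87.0], [436.5, -296.8, 87.0], [440.4, -323.0, 87.0], [397.8, -327.4, 87.0], [394.7, -303.6, 87.0], [396.3, -312.3, 87.0]][ WARN:0@0.888] global loadsave.cpp:1063 imwrite_ Unsupported depth image for selected encoder is fallbacked to CV_8U.
```

View pics/c2.png

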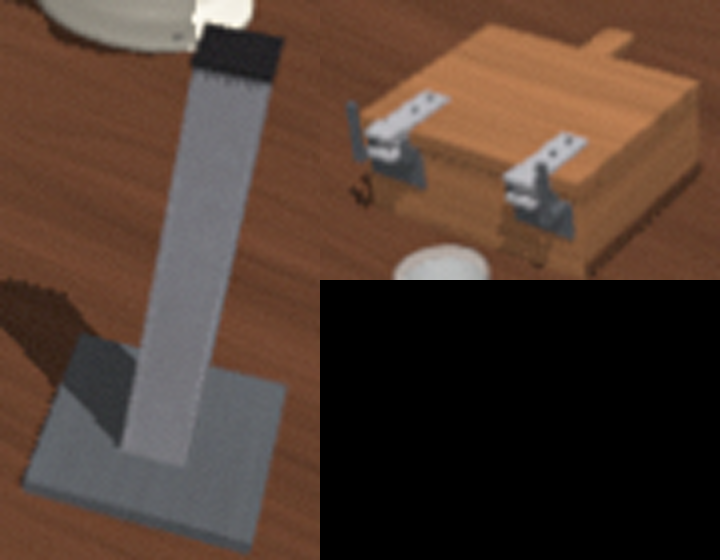

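Request:
{"api": "send_rows", "payload": {
  "steps": [
    [[0,0,0,0.1215,1],[0,0,0,0.1215,1],[-2.6,2.9,0.8,0,1],[-2.6,2.9,0.8,0,1],[-2.6,2.9,1,0,1],[-2.6,2.9,1,0,1],[-2.6,2.9,1,0,1],[-2.6,2.9,1,0,1],[-2.6,2.9,1,0,1],[-2.6,2.9,1,0,1]]
  ]
}}

```text
clock: 0.93
position: [416.2, -312.8, 148.4]
ee_rot: [-0.063, 0.998, 0.002, -0.002]
contact_force: [0.7, -1.0, -0.1]
gripper_width: 85.1
```

```bash
cat >> h.py <<'E'
def to(tgt,yaw=None):
    "tool-axes shift in cm to tgt; yaw = desired world angle of tool x (rad)"
    s=arm.read_state();M=R.from_quat(s["ee_rot"]).as_matrix();p=np.array(s["position"])
    a=np.arctan2(M[1,0],M[0,0])
    print("at",p.round(1),"xang",round(a,4),"clk",round(s["clock"],1),"F",np.round(s["contact_force"],1),"w",round(s["gripper_width"],1),"j6",round(s["joints"][5],2))
    if yaw is not None:
        t=(a-yaw+np.pi)%(2*np.pi)-np.pi;print("turn",round(t,4)," shift after turn:",end="")
        M=np.c_[[np.cos(yaw),np.sin(yaw),0],[np.sin(yaw),-np.cos(yaw),0],[0,0,-1]]
    print("shift cm",(M.T@(np.array(tgt)-p)/10).round(2))
E
python3 - <<'E'
from h import *
to([417,-312.5,150],np.deg2rad(188.8))
im,d=optics.get_image("top");cv2.imwrite("pics/t1.png",cv2.resize(im[180:320,330:530],None,fx=4,fy=4))
E
```

```text
at [ 416.2 -312.8  148.4] xang -3.0154 clk 0.9 F [ 0.7 -1.  -0.1] w 85.1 j6 -1.11
turn -0.0274  shift after turn:shift cm [-0.08  0.02 -0.16]
```

Request:
{"api": "send_rows", "payload": {
  "steps": [
    [[-0.08,0,2.8,-0.027,1],[0,0,2.8,0,1],[0,0,2.8,0,1],[0,0,0,0,0],[0,0,0,0,0],[0,0,0,0,0],[0,0,0,0,0],[0,0,0,0,0],[0,0,0,0,0]]
  ]
}}

```text
clock: 1.73
position: [424.1, -304.8, 63.8]
ee_rot: [-0.085, 0.996, 0.001, 0.0]
contact_force: [1.1, 0.2, -2.7]
gripper_width: 24.9
```

```bash
python3 - <<'E'
from h import *
to([417,-312.5,64],np.deg2rad(188.8))
# arc increments for radius 205, tool x = -chest x, tool z = down
R0=205
a=np.deg2rad(np.linspace(0,90,28));x=R0*np.cos(a);z=R0*np.sin(a)
print(np.c_[np.diff(x),-np.diff(z)].round(1).tolist())
im,d=optics.get_image("top");cv2.imwrite("pics/t1.png",cv2.resize(im[180:320,330:530],None,fx=4,fy=4))
E
```

```text
at [ 424.1 -304.8   63.8] xang -2.9717 clk 1.7 F [ 1.1  0.2 -2.7] w 24.9 j6 -1.09
turn 0.0163  shift after turn:shift cm [ 0.82 -0.65 -0.02]
[[-0.3, -11.9], [-1.0, -11.9], [-1.7, -11.8], [-2.4, -11.7], [-3.1, -11.5], [-3.8, -11.3], [-4.4, -11.1], [-5.0, -10.8], [-5.7, -10.5], [-6.3, -10.1], [-6.8, -9.8], [-7.4, -9.4], [-7.9, -8.9], [-8.4, -8.4], [-8.9, -7.9], [-9.4, -7.4], [-9.8, -6.8], [-10.1, -6.3], [-10.5, -5.7], [-10.8, -5.0], [-11.1, -4.4], [-11.3, -3.8], [-11.5, -3.1], [-11.7, -2.4], [-11.8, -1.7], [-11.9, -1.0], [-11.9, -0.3]]
```

View pics/t1.png

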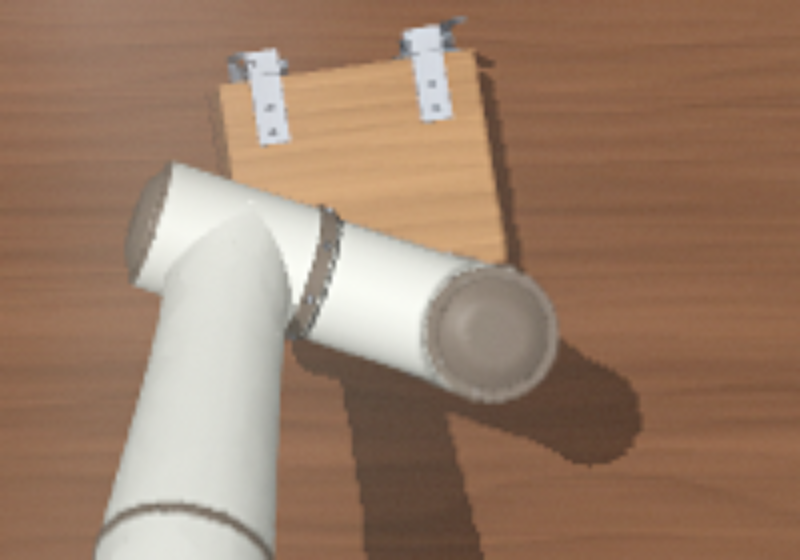

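Request:
{"api": "send_rows", "payload": {
  "steps": [
    [[0,0,0,0.016,1],[0,0,0,0,1],[0,0,0,0,1],[0,0,0,0,1],[0.4,-0.33,0,0,1],[0.4,-0.32,0,0,1],[0,0,0,0,1],[0,0,0,0,1]]
  ]
}}

```text
clock: 2.45
position: [417.8, -313.5, 66.3]
ee_rot: [-0.077, 0.997, 0.0, 0.003]
contact_force: [-0.1, 0.2, -0.0]
gripper_width: 85.8
```

Request:
{"api": "send_rows", "payload": {
  "steps": [
    [[0,0,0,0,0],[0,0,0,0,0],[0,0,0,0,0],[0,0,0,0,0],[0,0,0,0,0],[0,0,0,0,0]]
  ]
}}

```text
clock: 2.95
position: [417.1, -313.1, 66.2]
ee_rot: [-0.077, 0.997, 0.001, 0.002]
contact_force: [-0.4, -0.9, 1.8]
gripper_width: 24.7
```

```bash
python3 - <<'E'
from h import *
to([417,-312.5,64],np.deg2rad(188.8))
E
```

```text
at [ 417.1 -313.1   66.2] xang -2.9875 clk 3.0 F [-0.4 -0.9  1.8] w 24.7 j6 -1.08
turn 0.0005  shift after turn:shift cm [0.   0.06 0.22]
```

Request:
{"api": "send_rows", "payload": {
  "steps": [
    [[0,0,-1.2,0,0],[-0.1,0,-1.2,0,0],[-0.17,0,-1.2,0,0],[-0.24,0,-1.17,0,0],[-0.31,0,-1.15,0,0],[-0.38,0,-1.13,0,0],[-0.44,0,-1.1,0,0],[-0.5,0,-1.08,0,0],[0,0,0,0,0]]
  ]
}}

```text
clock: 3.7
position: [436.3, -306.7, 151.6]
ee_rot: [-0.076, 0.997, 0.005, -0.005]
contact_force: [0.9, -0.3, -4.2]
gripper_width: 24.7
```

```bash
cat >> h.py <<'E'
yc=np.deg2rad(8.8);XC=np.array([np.cos(yc),np.sin(yc),0]);TAB=np.array([417,-312.5,81.]);PIN=TAB+205*XC
def arc():
    s=arm.read_state();p=np.array(s["position"])+[0,0,15];v=p-PIN
    print("hx",(v@XC).round(1),"hy",(v@np.array([-XC[1],XC[0],0])).round(1),"hz",v[2].round(1),"r",np.hypot(v@XC,v[2]).round(1),"ang",np.degrees(np.arctan2(v[2],-v@XC)).round(1),"F",np.round(s["contact_force"],1),"w",round(s["gripper_width"],1),"clk",round(s["clock"],2))
E
python3 -c "
from h import *
arc()"
```

```text
hx -185.0 hy 2.7 hz 85.6 r 203.9 ang 24.8 F [ 0.9 -0.3 -4.2] w 24.7 clk 3.7
```

Request:
{"api": "send_rows", "payload": {
  "steps": [
    [[-0.54,0,-1.07,0,0],[-0.6,0,-1.04,0,0],[-0.66,0,-1.0,0,0],[-0.72,0,-0.96,0,0],[-0.77,0,-0.92,0,0],[-0.83,0,-0.87,0,0],[-0.88,0,-0.82,0,0],[-0.92,0,-0.77,0,0],[-0.96,0,-0.71,0,0],[0,0,0,0,0]]
  ]
}}

```text
clock: 4.53
position: [488.4, -297.8, 215.6]
ee_rot: [-0.068, 0.997, 0.013, -0.031]
contact_force: [-1.6, -0.7, -1.0]
gripper_width: 24.5
```

```bash
python3 -c "
from h import *
arc()"
```

```text
hx -132.2 hy 3.6 hz 149.6 r 199.6 ang 48.5 F [-1.6 -0.7 -1. ] w 24.5 clk 4.53
```

```bash
python3 - <<'E'
from h import *
s=st();print(s["wrist_torque"])
z=R.from_quat(s["ee_rot"]).as_matrix()[:,2];p=np.array(s["position"])-15*z-PIN;print("grip rel",p.round(1),np.hypot(p@XC,p[2]))
E
```

```text
{'clock': 4.533, 'position': [488.372, -297.801, 215.566], 'ee_rot': [-0.068, 0.997, 0.013, -0.031], 'contact_force': [-1.594, -0.653, -1.021], 'gripper_width': 24.459, 'joints': [-0.266, 0.34, -0.101, -0.004, -1.197, -1.166]}
[[-0.989, -0.136, -0.064], [-0.137, 0.99, 0.021], [0.06, 0.03, -0.998]]
[-0.45729366  0.256518   -0.09016794]
grip rel [-130.3  -17.   149.5] 199.01349503529423
```

Request:
{"api": "send_rows", "payload": {
  "steps": [
    [[0,0,0,0,0],[0,0,0,0,0],[0,0,0,0,0]]
  ]
}}

```text
clock: 4.78
position: [487.0, -298.0, 214.2]
ee_rot: [-0.068, 0.997, 0.013, -0.031]
contact_force: [-3.0, -0.9, 0.8]
gripper_width: 24.7
```

```bash
python3 - <<'E'
from h import *
s=st();print(s["wrist_torque"])
E
```

```text
{'clock': 4.783, 'position': [487.016, -298.038, 214.232], 'ee_rot': [-0.068, 0.997, 0.013, -0.031], 'contact_force': [-2.982, -0.914, 0.814], 'gripper_width': 24.695, 'joints': [-0.268, 0.339, -0.105, -0.004, -1.193, -1.166]}
[[-0.989, -0.135, -0.064], [-0.136, 0.99, 0.022], [0.06, 0.03, -0.998]]
[-0.08092523  0.1471248   0.03425896]
```

```bash
cat >> h.py <<'E'
def path(pts,g=15):
    "grip-point world waypoints -> successive tool-axis shifts (cm), orientation as now"
    s=arm.read_state();M=R.from_quat(s["ee_rot"]).as_matrix();p=np.array(s["position"])-g*M[:,2]
    print("grip",p.round(1),"tilt",M[:2,2].round(3),"xang",round(np.arctan2(M[1,0],M[0,0]),3),"F",np.round(s["contact_force"],1),"T",np.round(s["wrist_torque"],2),"w",round(s["gripper_width"],1),"clk",round(s["clock"],2))
    q=p
    for t in pts:
        t=np.array(t,float);print((M.T@(t-q)/10).round(2).tolist());q=t
    return p
E
python3 - <<'E'
from h import *
A=np.deg2rad([52,58,64,70,76,82,87,90])
path([PIN+204*(np.array([0,0,1])*np.sin(a)-XC*np.cos(a)) for a in A])
E
```

```text
grip [ 488.  -298.4  229.2] tilt [-0.064  0.022] xang -3.005 F [-3.  -0.9  0.8] T [-0.08  0.15  0.03] w 24.7 clk 4.78
[-0.64, -0.26, -1.3]
[-1.67, 0.07, -1.33]
[-1.8, 0.07, -1.14]
[-1.91, 0.06, -0.95]
[-2.0, 0.06, -0.74]
[-2.07, 0.05, -0.53]
[-1.76, 0.04, -0.28]
[-1.06, 0.02, -0.09]
```

Request:
{"api": "send_rows", "payload": {
  "steps": [
    [[-0.64,-0.2,-1.3,0,0],[-1.7,0.05,-1.33,0,0],[-1.8,0.05,-1.14,0,0],[-1.9,0.05,-0.95,0,0],[-2.0,0.05,-0.74,0,0],[-2.0,0.05,-0.53,0,0]]
  ]
}}

```text
clock: 5.28
position: [582.6, -285.8, 260.4]
ee_rot: [-0.065, 0.997, 0.016, -0.042]
contact_force: [-1.1, 0.7, 2.0]
gripper_width: 24.9
```

```bash
python3 - <<'E'
from h import *
A=np.deg2rad([84,87,90])
p=path([PIN+204*(np.array([0,0,1])*np.sin(a)-XC*np.cos(a)) for a in A]);v=p-PIN;print(v@XC,v[2],np.degrees(np.arctan2(v[2],-v@XC)))
E
```

```text
grip [ 583.9 -286.2  275.3] tilt [-0.085  0.027] xang -3.011 F [-1.1  0.7  2. ] T [-0.77  1.02 -0.08] w 24.9 clk 5.28
[-1.4, 0.02, -0.97]
[-1.05, 0.03, -0.17]
[-1.06, 0.03, -0.11]
-36.02242530113662 194.30483653430582 79.49710573019814
```

Request:
{"api": "send_rows", "payload": {
  "steps": [
    [[-1.6,0.02,-0.6,0,0],[-1.8,0.03,-0.3,0,0],[0,0,0,0,0]]
  ]
}}

```text
clock: 5.53
position: [618.6, -281.2, 263.7]
ee_rot: [-0.065, 0.997, 0.016, -0.045]
contact_force: [-2.1, 1.9, 4.1]
gripper_width: 24.9
```

```bash
python3 - <<'E'
from h import *
p=path([PIN+[0,0,206],PIN+[0,0,250]]);v=p-PIN;print(v@XC,v[2],np.degrees(np.arctan2(v[2],-v@XC)))
im,d=optics.get_image("scene");cv2.imwrite("pics/s2.png",cv2.resize(im[60:220,190:350],None,fx=4,fy=4,interpolation=cv2.INTER_CUBIC)[:600])
E
```

```text
grip [ 620.  -281.6  278.6] tilt [-0.092  0.026] xang -3.009 F [-2.1  1.9  4.1] T [0.08 0.67 0.04] w 24.9 clk 5.53
[0.11, 0.08, -0.83]
[0.39, 0.17, -4.38]
0.3083328870979834 197.60143470363016 90.08940298841743
```

View pics/s2.png

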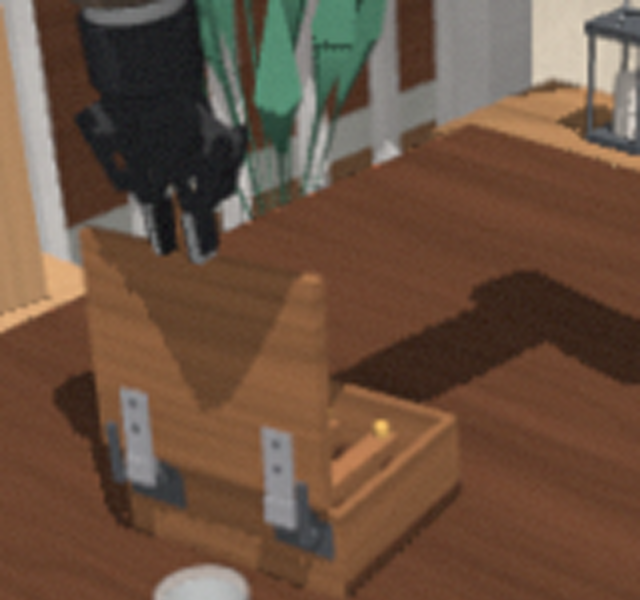

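Request:
{"api": "send_rows", "payload": {
  "steps": [
    [[0.09,0.03,-1,0,0],[0.09,0.03,-1,0,0],[0.09,0.03,-1,0,0],[0.09,0.03,-1,0,0],[0.09,0.03,-1,0,0],[0.18,0.06,-2,0,0],[0.18,0.06,-2,0,0],[0.18,0.06,-2,0,0],[0,0,0,0,0]]
  ]
}}

```text
clock: 6.33
position: [615.9, -280.5, 377.6]
ee_rot: [-0.065, 0.997, 0.021, -0.045]
contact_force: [-0.1, -0.2, -3.2]
gripper_width: 24.6
```

```bash
python3 - <<'E'
from h import *
p=path([[400,-20,420]])
im,d=optics.get_image("scene");cv2.imwrite("pics/s3.png",im)
E
```

```text
grip [ 617.3 -281.1  392.5] tilt [-0.091  0.036] xang -3.01 F [-0.1 -0.2 -3.2] T [-0.3  -0.51 -0.03] w 24.6 clk 6.33
[18.3, 28.75, 0.19]
```

View pics/s3.png

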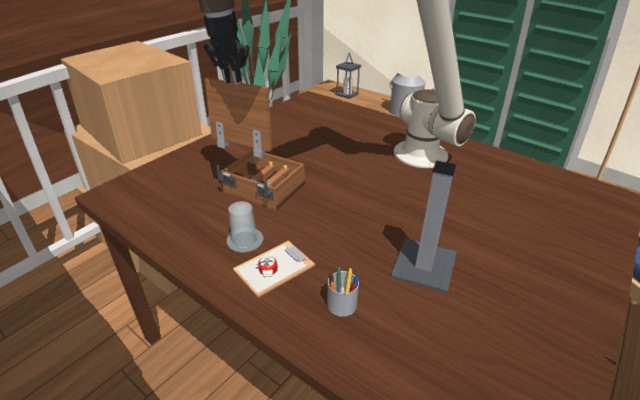

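Request:
{"api": "send_rows", "payload": {
  "steps": [
    [[-0.1,1.5,0.05,0,0],[-0.25,3.0,0.13,0,0],[-0.25,3.4,0.15,0,0],[-0.25,3.4,0.15,0,0],[-0.25,3.4,0.15,0,0],[-0.25,3.4,0.15,0,0],[-0.25,3.4,0.15,0,0],[-0.25,3,0.15,0,0],[-0.1,1.5,0.05,0,0],[0,0,0,0,0]]
  ]
}}

```text
clock: 7.22
position: [592.9, -2.9, 359.6]
ee_rot: [-0.062, 0.996, 0.029, -0.057]
contact_force: [0.8, -0.3, -5.0]
gripper_width: 24.7
```

```bash
python3 - <<'E'
from h import *
p=path([[600,0,250],[580,0,225]])
E
```

```text
grip [594.6  -3.7 374.5] tilt [-0.118  0.051] xang -3.013 F [ 0.8 -0.3 -5. ] T [-0.15 -0.48 -0.  ] w 24.7 clk 7.22
[-1.95, -0.51, 12.31]
[1.7, 0.08, 2.71]
```

Request:
{"api": "send_rows", "payload": {
  "steps": [
    [[-0.33,-0.13,2.8,0,0],[-0.33,-0.13,2.8,0,0],[-0.33,-0.13,2.8,0,0],[-0.33,-0.13,2.8,0,0],[-0.2,-0.08,1.5,0,0]]
  ]
}}

```text
clock: 7.63
position: [591.1, 2.9, 227.9]
ee_rot: [-0.065, 0.996, 0.03, -0.055]
contact_force: [-1.3, -0.6, -6.2]
gripper_width: 24.4
```

```bash
python3 - <<'E'
from h import *
p=path([]);E=p.copy();E[2]=0;E=E+XC*10
A=np.deg2rad([86,80,74,68,62,56,50,44,38])
path([E+218*(np.array([0,0,1])*np.sin(a)-XC*np.cos(a)) for a in A])
E
```

```text
grip [592.8   2.1 242.7] tilt [-0.113  0.053] xang -3.009 F [-1.3 -0.6 -6.2] T [-0.23 -0.08  0.04] w 24.4 clk 7.63
grip [592.8   2.1 242.7] tilt [-0.113  0.053] xang -3.009 F [-1.3 -0.6 -6.2] T [-0.23 -0.08  0.04] w 24.4 clk 7.63
[0.25, -0.18, 2.56]
[2.22, -0.08, 0.51]
[2.16, -0.1, 0.74]
[2.07, -0.11, 0.96]
[1.95, -0.12, 1.17]
[1.82, -0.13, 1.37]
[1.67, -0.14, 1.55]
[1.5, -0.15, 1.72]
[1.31, -0.16, 1.86]
```

Request:
{"api": "send_rows", "payload": {
  "steps": [
    [[0.6,-0.15,1.2,0,0],[0.9,-0.1,0.9,0,0],[1.1,-0.05,0.4,0,0],[1.1,-0.05,0.4,0,0],[1.1,-0.05,0.45,0,0],[1.05,-0.05,0.5,0,0],[1.0,-0.06,0.55,0,0],[1.0,-0.06,0.6,0,0]]
  ]
}}

```text
clock: 8.3
position: [517.8, -8.5, 193.2]
ee_rot: [-0.069, 0.997, 0.03, -0.035]
contact_force: [-0.3, 3.1, 9.4]
gripper_width: 24.6
```

```bash
python3 - <<'E'
from h import *
p=path([]);
im,d=optics.get_image("scene");cv2.imwrite("pics/s4.png",im[40:280,180:500])
E
```

```text
grip [518.9  -9.3 208.1] tilt [-0.073  0.056] xang -3.001 F [-0.3  3.1  9.4] T [ 1.   -0.23  0.11] w 24.6 clk 8.3
```

View pics/s4.png

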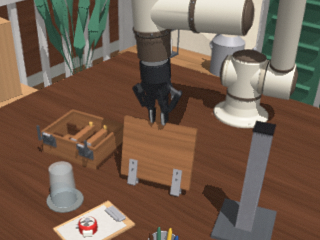

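```bash
python3 - <<'E'
from h import *
p=path([]);a0=np.arcsin(min(1,p[2]/217));E=p+XC*217*np.cos(a0);E[2]=0;np.save("E.npy",E);print(E,np.degrees(a0))
A=np.arange(np.degrees(a0)-4,5,-4);A=np.deg2rad(A)
path([E+217*(np.array([0,0,1])*np.sin(a)-XC*np.cos(a)) for a in A])
E
```

```text
grip [516.6  -9.6 207.6] tilt [-0.076  0.056] xang -3.001 F [-3.8  3.3  6.2] T [0.66 0.03 0.06] w 24.2 clk 8.35
[5.78983360e+02 9.76961018e-02 0.00000000e+00] 73.07593962087783
grip [516.6  -9.6 207.6] tilt [-0.076  0.056] xang -3.001 F [-3.8  3.3  6.2] T [0.66 0.03 0.06] w 24.2 clk 8.35
[1.4, -0.06, 0.58]
[1.35, -0.06, 0.68]
[1.3, -0.07, 0.77]
[1.24, -0.07, 0.86]
[1.18, -0.08, 0.95]
[1.11, -0.08, 1.03]
[1.04, -0.09, 1.1]
[0.96, -0.09, 1.17]
[0.87, -0.09, 1.23]
[0.79, -0.1, 1.29]
[0.69, -0.1, 1.34]
[0.6, -0.1, 1.39]
[0.5, -0.1, 1.43]
[0.4, -0.1, 1.46]
[0.29, -0.1, 1.48]
[0.19, -0.1, 1.5]
[0.09, -0.1, 1.51]
```

Request:
{"api": "send_rows", "payload": {
  "steps": [
    [[1.3,-0.06,0.6,0,0],[1.25,-0.06,0.7,0,0],[1.2,-0.06,0.8,0,0],[1.15,-0.06,0.9,0,0],[1.05,-0.06,0.95,0,0],[1.0,-0.06,1.03,0,0],[0.8,-0.06,1.1,0,0],[0.7,-0.08,1.17,0,0],[0.6,-0.08,1.2,0,0]]
  ]
}}

```text
clock: 9.1
position: [420.6, -26.8, 136.4]
ee_rot: [-0.077, 0.996, 0.027, -0.02]
contact_force: [-3.4, 0.9, 2.3]
gripper_width: 22.9
```

```bash
python3 - <<'E'
from h import *
p=path([]);p=path([p-[0,0,20]])
E
```

```text
grip [421.2 -27.6 151.4] tilt [-0.045  0.051] xang -2.987 F [-3.4  0.9  2.3] T [-0.36  0.31  0.03] w 22.9 clk 9.1
grip [421.2 -27.6 151.4] tilt [-0.045  0.051] xang -2.987 F [-3.4  0.9  2.3] T [-0.36  0.31  0.03] w 22.9 clk 9.1
[-0.07, -0.11, 2.0]
```

Request:
{"api": "send_rows", "payload": {
  "steps": [
    [[0.4,-0.06,1.3,0,0],[0.4,-0.06,1.3,0,0],[0.3,-0.06,1.3,0,0],[0.3,-0.06,1.3,0,0],[0.2,-0.06,1.3,0,0],[0.1,-0.06,1.3,0,0],[0.0,-0.06,1.2,0,0],[0,-0.05,1,0,0],[0,0,0,0,0]]
  ]
}}

```text
clock: 9.85
position: [388.7, -33.8, 38.1]
ee_rot: [-0.077, 0.996, 0.026, -0.021]
contact_force: [0.0, -0.4, -0.1]
gripper_width: 0.5
```

```bash
python3 - <<'E'
from h import *
p=path([]);p=path([p-[0,0,20]])
E
```

```text
grip [389.4 -34.5  53. ] tilt [-0.045  0.049] xang -2.986 F [ 0.  -0.4 -0.1] T [-0.08 -0.05 -0.01] w 0.5 clk 9.85
grip [389.4 -34.5  53. ] tilt [-0.045  0.049] xang -2.986 F [ 0.  -0.4 -0.1] T [-0.08 -0.05 -0.01] w 0.5 clk 9.85
[-0.07, -0.11, 2.0]
```

Request:
{"api": "send_rows", "payload": {
  "steps": [
    [[0,0,-3,0,0.3],[0,-1,-3,0,0.3],[0,-3,-4,0,0.3],[0,-3.5,-4,0,0.3],[0,-3.5,-4,0,0.3],[0,-3.5,-4,0,0.3],[0,-3.5,0,0,0.3],[0,-3,0,0,0.3],[0,0,0,0,0.3]]
  ]
}}

```text
clock: 10.6
position: [427.8, -230.5, 232.0]
ee_rot: [-0.081, 0.996, 0.017, -0.012]
contact_force: [0.6, -0.4, 0.9]
gripper_width: 25.4
```

```bash
python3 - <<'E'
from h import *
path([])
im,d=optics.get_image("top");cv2.imwrite("pics/t5.png",im);np.save("t5.npy",d)
c=cv2.resize(im[90:310,200:480],None,fx=2.8,fy=2.7,interpolation=cv2.INTER_CUBIC);cv2.imwrite("pics/t5c.png",c)
E
```

```text
grip [ 428.2 -231.   247. ] tilt [-0.026  0.033] xang -2.978 F [ 0.6 -0.4  0.9] T [-0.08 -0.11  0.03] w 25.4 clk 10.6
```

View pics/t5c.png

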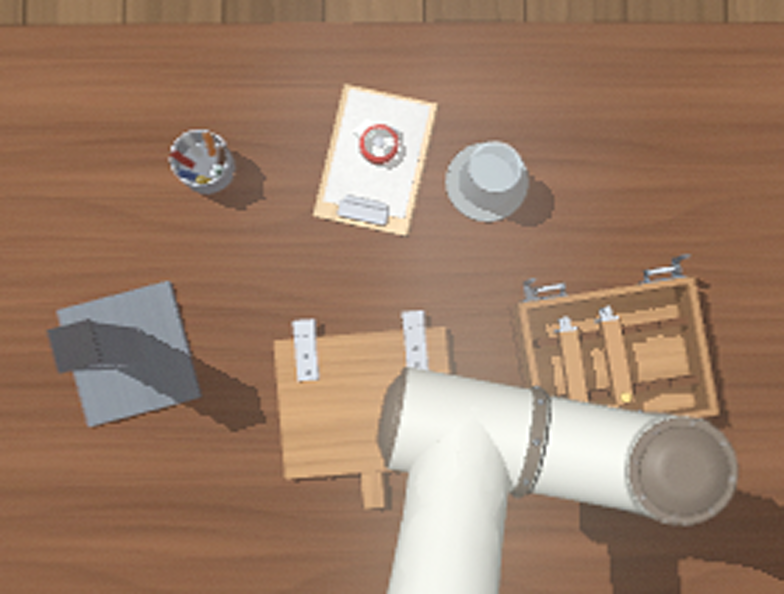

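```bash
python3 - <<'E'
from h import *
im=cv2.imread("pics/t5.png");d=np.load("t5.npy");P=cloud("top",d)
C=np.array([525.7,-295.7,0]);YC=np.array([-XC[1],XC[0],0])
cx=(P-C)@XC;cy=(P-C)@YC;z=P[...,2]
m=(abs(cx)<72)&(abs(cy)<90)
for lo in range(0,90,6): print(lo,(m&(z>=lo)&(z<lo+6)).sum(),end=" | ")
print()
g=m&(z>47)&(cx>-25)
n,l,s,ce=cv2.connectedComponentsWithStats(g.astype(np.uint8))
for i in range(1,n):
    if s[i,4]>25:
        k=l==i;f=np.polyfit(cx[k],cy[k],1);print(s[i],"cx",cx[k].min().round(),cx[k].max().round(),"cy",np.median(cy[k]).round(1),"w",np.ptp(cy[k]).round(1),"slope",f.round(3),"z",np.percentile(z[k],[10,50,90]).round(1))
# walls check: rim points
w=(z>68)&(z<82)&(abs(cx)<100)&(abs(cy)<115)
print("rim cx",np.percentile(cx[w],[1,99]).round(1),"cy",np.percentile(cy[w],[1,99]).round(1))
# lid
L=(z>12)&(z<40)&(P[...,0]>380)&(P[...,0]<640)&(P[...,1]>-80)&(P[...,1]<110);r=cv2.minAreaRect(P[L][:,:2].astype(np.float32));print("lid z",np.percentile(z[L],[5,50,95]).round(1),r)
# gold/white pixel zoom
u0,v0=375,180;c=cv2.resize(im[v0:v0+75,u0:u0+85],None,fx=8,fy=8,interpolation=cv2.INTER_CUBIC);cv2.imwrite("pics/t5d.png",c)
E
```

```text
0 625 | 6 624 | 12 63 | 18 11 | 24 13 | 30 46 | 36 63 | 42 111 | 48 113 | 54 254 | 60 92 | 66 7 | 72 3 | 78 0 | 84 0 | 
[414 204  11  27 178] cx -24.0 60.0 cy -0.7 w 31.1 slope [-0.016 -0.771] z [51.5 56.7 61.7]
[399 208  10  25 153] cx -25.0 55.0 cy 50.1 w 25.7 slope [-2.0000e-02  5.0583e+01] z [53.1 57.2 61.8]
rim cx [-82.2  97. ] cy [-102.2  103.7]
lid z [16.7 22.3 28.1] ((478.4801025390625, 5.87054443359375), (197.79750061035156, 182.19381713867188), 4.596889495849609)
```

View pics/t5d.png

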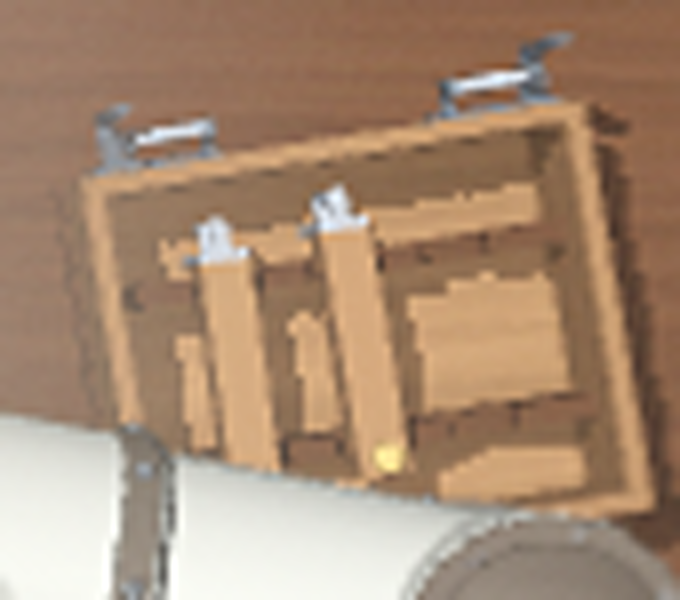

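```bash
python3 - <<'E'
from h import *
f=lambda L:onz("top",[(375+a/8,180+b/8) for a,b in L],58)[:,:2]
q=f([(203,265),(252,258),(227,465),(276,460), (322,237),(368,228),(357,455),(403,440),(388,458),(340,228),(228,258)])
print(q.round(1).tolist())
C=np.array([525.7,-295.7]);
print(np.c_[(q-C)@XC[:2],(q-C)@[-XC[1],XC[0]]].round(1).tolist())
# chest inner/outer corner check z=75
r=onz("top",[(375+a/8,180+b/8) for a,b in [(82,180),(585,103),(655,508)]],75)[:,:2]
print(r.round(1).tolist(),np.c_[(r-C)@XC[:2],(r-C)@[-XC[1],XC[0]]].round(1).tolist())
to([525.7,-295.7,120],np.deg2rad(188.8))
E
```

```text
[[555.3, -233.7], [558.1, -253.5], [474.6, -242.8], [476.6, -262.6], [566.5, -281.9], [570.2, -300.6], [478.6, -295.3], [484.6, -314.0], [477.4, -307.8], [570.2, -289.2], [558.1, -243.8]]
[[38.7, 56.8], [38.4, 36.7], [-42.4, 60.1], [-43.4, 40.3], [42.5, 7.4], [43.2, -11.6], [-46.5, 7.6], [-43.4, -11.7], [-49.6, -4.6], [44.9, -0.4], [39.9, 46.3]]
[[588.9, -182.9], [619.7, -384.9], [457.8, -411.0]] [[79.7, 101.8], [79.2, -102.5], [-84.7, -103.6]]
at [ 427.1 -229.   231.8] xang -2.978 clk 10.7 F [-1.1 -0.1  0.9] w 25.5 j6 -1.22
turn 0.01  shift after turn:shift cm [-8.73 -8.1  11.18]
```

```bash
python3 - <<'E'
from h import *
to([507.4,-249.4,110],np.deg2rad(187.3))
E
```

```text
at [ 427.1 -229.   231.8] xang -2.978 clk 10.7 F [-1.1 -0.1  0.9] w 25.5 j6 -1.22
turn 0.0362  shift after turn:shift cm [-7.71 -3.04 12.18]
```

Request:
{"api": "send_rows", "payload": {
  "steps": [
    [[-1,-0.4,0,0.036,0.42],[-2.5,-1,2,0,0.42],[-2.5,-1,3,0,0.42],[-1.5,-0.5,3,0,0.42],[0,0,3,0,0.42],[0,0,0,0,0.42],[0,0,0,0,0.42]]
  ]
}}

```text
clock: 11.23
position: [506.3, -243.5, 124.7]
ee_rot: [-0.063, 0.998, 0.015, -0.005]
contact_force: [0.4, 0.2, 1.6]
gripper_width: 35.7
```

```bash
python3 - <<'E'
from h import *
path([]);to([507.4,-249.4,70],np.deg2rad(187.3))
im,d=optics.get_image("top");cv2.imwrite("pics/t6.png",im)
im,d=optics.get_image("scene");cv2.imwrite("pics/s6.png",cv2.resize(im[110:220,190:330],None,fx=5,fy=5,interpolation=cv2.INTER_CUBIC))
E
```

```text
grip [ 506.5 -243.9  139.7] tilt [-0.013  0.029] xang -3.015 F [0.4 0.2 1.6] T [-0.06 -0.11  0.04] w 35.7 clk 11.23
at [ 506.3 -243.5  124.7] xang -3.0145 clk 11.2 F [0.4 0.2 1.6] w 35.7 j6 -1.25
turn -0.0004  shift after turn:shift cm [-0.03 -0.6   5.47]
```

View pics/s6.png

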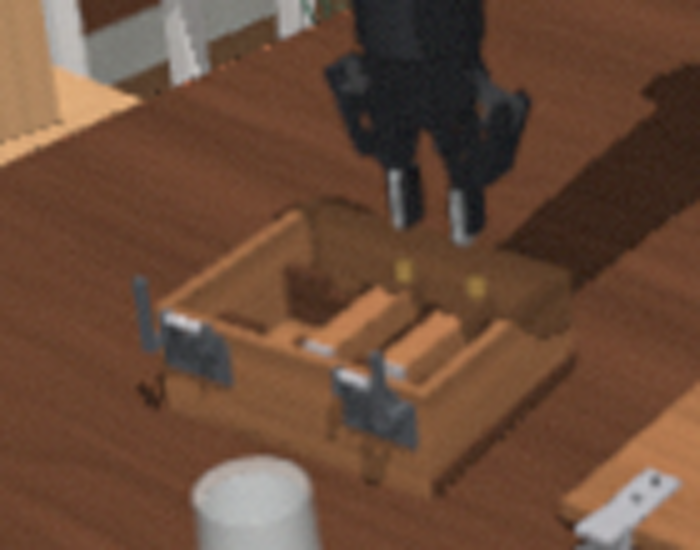

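Request:
{"api": "send_rows", "payload": {
  "steps": [
    [[0,-0.3,0,0,0.42],[0,-0.3,1,0,0.42],[0,-0.05,2,0,0.42],[0,-0.05,2,0,0.42],[0,0,0,0,0.42],[0,0,0,0,0.42]]
  ]
}}

```text
clock: 11.83
position: [511.6, -251.3, 84.3]
ee_rot: [-0.064, 0.998, 0.011, 0.006]
contact_force: [-0.2, -1.1, 0.7]
gripper_width: 35.6
```

```bash
python3 - <<'E'
from h import *
path([]);to([507.4,-249.4,26])
im,d=optics.get_image("top");cv2.imwrite("pics/t6.png",im)
E
```

```text
grip [ 511.4 -251.7   99.3] tilt [0.01  0.023] xang -3.014 F [-0.2 -1.1  0.7] T [-0.02 -0.04  0.01] w 35.6 clk 11.83
at [ 511.6 -251.3   84.3] xang -3.0137 clk 11.8 F [-0.2 -1.1  0.7] w 35.6 j6 -1.23
shift cm [0.46 0.12 5.82]
```

Request:
{"api": "send_rows", "payload": {
  "steps": [
    [[0.2,0.05,1.2,0,0.42],[0.2,0.05,1.2,0,0.42],[0.0,0,1.2,0,0.42],[0,0,1.2,0,0.42],[0,0,0.9,0,0.42],[0,0,0,0,0.42],[0,0,0,0,0.42]]
  ]
}}

```text
clock: 12.47
position: [514.4, -251.9, 35.4]
ee_rot: [-0.065, 0.998, 0.008, 0.014]
contact_force: [-0.3, 0.2, 0.0]
gripper_width: 35.9
```

```bash
python3 - <<'E'
from h import *
path([]);to([507.4,-249.4,26])
E
```

```text
grip [ 514.  -252.2   50.4] tilt [0.028 0.018] xang -3.013 F [-0.3  0.2  0. ] T [ 0.01  0.03 -0.06] w 35.9 clk 12.47
at [ 514.4 -251.9   35.4] xang -3.0126 clk 12.5 F [-0.3  0.2  0. ] w 35.9 j6 -1.23
shift cm [0.69 0.33 0.92]
```

Request:
{"api": "send_rows", "payload": {
  "steps": [
    [[0.3,0.1,0.5,0,0.42],[0.3,0.1,0.5,0,0.42],[0,0,0,0,0.42],[0,0,0,0,0],[0,0,0,0,0],[0,0,0,0,0],[0,0,0,0,0],[0,0,0,0,0]]
  ]
}}

```text
clock: 13.13
position: [509.2, -250.7, 27.2]
ee_rot: [-0.065, 0.998, 0.008, 0.017]
contact_force: [0.3, -0.2, -0.3]
gripper_width: 19.4
```

```bash
python3 - <<'E'
from h import *
path([])
im,d=optics.get_image("top");cv2.imwrite("pics/t6.png",im)
E
```

```text
grip [ 508.8 -251.    42.2] tilt [0.032 0.017] xang -3.012 F [ 0.3 -0.2 -0.3] T [-0.    0.07  0.04] w 19.4 clk 13.13
```

Request:
{"api": "send_rows", "payload": {
  "steps": [
    [[0,0,-0.8,0,0],[0,0,-1.5,0,0],[0,0,-2,0,0],[0,0,-3,0,0],[0,0,-3,0,0],[0,0,-3,0,0],[0,0,-3,0,0],[0,0,-2,0,0],[0,0,0,0,0],[0,0,0,0,0]]
  ]
}}

```text
clock: 14.02
position: [500.7, -254.1, 221.0]
ee_rot: [-0.064, 0.998, 0.008, 0.014]
contact_force: [-0.2, -0.2, -2.1]
gripper_width: 19.5
```

```bash
python3 - <<'E'
from h import *
path([])
A=np.array([np.cos(np.deg2rad(14.5)),np.sin(np.deg2rad(14.5)),0])
F=np.array([537.9,278.3,0])-21*A;print(F)
to(F-A*100+[0,0,190],np.deg2rad(194.5))
# refine post top / base
px=[(205+(X-400)/4,180+Y/4) for X,Y in [(447,130),(512,115),(523,180),(463,192)]]
for z in(290,294):
  q=onz("top",px,z)[:,:2];print(z,q.round(1).tolist(),q.mean(0).round(1))
E
```

```text
grip [ 500.3 -254.3  236. ] tilt [0.027 0.018] xang -3.013 F [-0.2 -0.2 -2.1] T [-0.09  0.1   0.  ] w 19.5 clk 14.02
[517.56889955 273.04201991   0.        ]
at [ 500.7 -254.1  221. ] xang -3.0135 clk 14.0 F [-0.2 -0.2 -2.1] w 19.5 j6 -1.24
turn -0.125  shift after turn:shift cm [-4.83 50.61  3.1 ]
290 [[552.0, 305.2], [562.3, 260.3], [517.8, 252.3], [509.5, 293.7]] [535.4 277.9]
294 [[551.9, 304.2], [562.2, 259.5], [517.8, 251.5], [509.5, 292.7]] [535.3 277. ]
```

Request:
{"api": "send_rows", "payload": {
  "steps": [
    [[0,0,0,-0.1,0],[0,0,0,-0.025,0],[-0.3,2,0.2,0,0],[-0.35,3.6,0.2,0,0],[-0.35,3.6,0.2,0,0],[-0.35,3.6,0.2,0,0],[-0.35,3.6,0.2,0,0],[-0.35,3.6,0.2,0,0],[-0.35,3.6,0.2,0,0],[-0.35,3.6,0.2,0,0]]
  ]
}}

```text
clock: 14.85
position: [449.8, 21.0, 195.7]
ee_rot: [-0.121, 0.993, 0.008, 0.003]
contact_force: [0.9, -0.5, -0.8]
gripper_width: 19.2
```

Request:
{"api": "send_rows", "payload": {
  "steps": [
    [[-0.35,3.6,0.2,0,0],[-0.35,3.6,0.2,0,0],[-0.35,3.6,0.2,0,0],[-0.35,3.6,0.2,0,0],[-0.35,3,0.2,0,0],[0,1,0,0,0],[0,0,0,0,0],[0,0,0,0,0]]
  ]
}}

```text
clock: 15.52
position: [411.2, 214.6, 178.1]
ee_rot: [-0.125, 0.992, 0.004, -0.006]
contact_force: [-0.2, 0.4, -1.2]
gripper_width: 19.1
```

```bash
cat >> h.py <<'E'
PA=np.array([np.cos(np.deg2rad(14.5)),np.sin(np.deg2rad(14.5)),0]);PB=np.array([-PA[1],PA[0],0])
def post(da,db,z):
    s=arm.read_state();p=np.array(s["position"]);M=R.from_quat(s["ee_rot"]).as_matrix()
    print("TCP rel face a",round(p@PA-568,1),"lat",round(p@PB-134.6,1),"z",p[2].round(1),"F along a,b,z",np.round([np.dot(s["contact_force"],PA),np.dot(s["contact_force"],PB),s["contact_force"][2]],1))
    path([])
    print("tilt in tool post-frame a,b:",round(M[:,2]@PA,3),round(M[:,2]@PB,3))
    to((568+da)*PA+(134.6+db)*PB+[0,0,z],np.deg2rad(194.5))
E
python3 - <<'E'
from h import *
post(-100,0,159)
im,d=optics.get_image("top");cv2.imwrite("pics/t7.png",cv2.resize(im[150:260,200:340],None,fx=5,fy=5,interpolation=cv2.INTER_CUBIC))
im,d=optics.get_image("scene");cv2.imwrite("pics/s7.png",im)
E
```

```text
TCP rel face a -116.2 lat -29.8 z 178.1 F along a,b,z [-0.1  0.4 -1.2]
grip [411.4 214.5 193.1] tilt [-0.013  0.007] xang -2.89 F [-0.2  0.4 -1.2] T [-0.07 -0.05 -0.07] w 19.1 clk 15.52
tilt in tool post-frame a,b: -0.011 0.01
at [411.2 214.6 178.1] xang -2.89 clk 15.5 F [-0.2  0.4 -1.2] w 19.1 j6 -2.13
turn -0.0014  shift after turn:shift cm [-1.62  2.98  1.91]
```

View pics/t7.png

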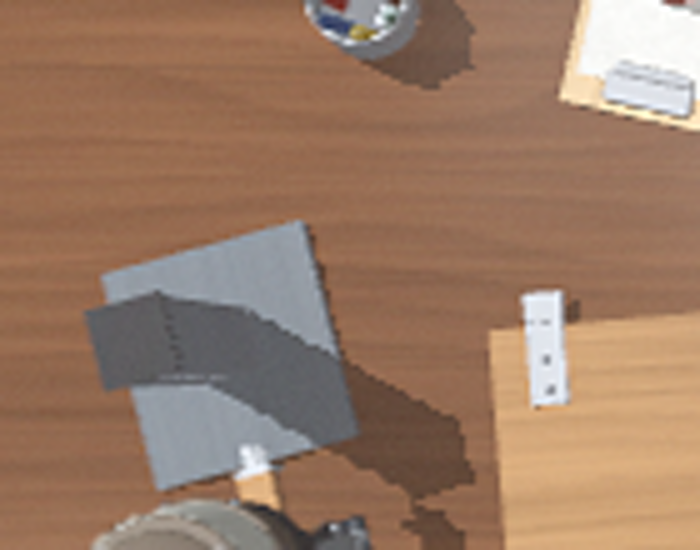

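```bash
python3 - <<'E'
from h import *
q=onz("top",[(200+x/5,150+y/5) for x,y in [(240,452),(265,447),(238,478),(275,470),(240,492),(277,482)]],208)
p=np.array([411.2,214.6,0])
for v in q: print(((v-p)@PA).round(1),((v-p)@PB).round(1))
E
```

```text
64.0 2.3
63.2 -12.6
49.7 7.1
48.8 -15.0
41.5 7.9
41.8 -14.4
```

Request:
{"api": "send_rows", "payload": {
  "steps": [
    [[0,0.3,-3.3,0,0],[-0.5,1,-3.3,0,0],[-0.7,1,-3.3,0,0],[0,0.3,0,0,0],[0,0,1.2,0,0],[0,0,1.2,0,0],[0,0,1.2,0,0],[0,0,1.2,0,0],[0,0,1.2,0,0],[0,0,0,0,0]]
  ]
}}

```text
clock: 16.45
position: [419.9, 227.9, 219.1]
ee_rot: [-0.113, 0.994, 0.005, -0.006]
contact_force: [-0.4, 0.2, -2.8]
gripper_width: 19.6
```

```bash
python3 - <<'E'
from h import *
post(-100,0,159)
E
```

```text
TCP rel face a -104.4 lat -19.1 z 219.1 F along a,b,z [-0.3  0.3 -2.8]
grip [420.1 227.8 234.1] tilt [-0.014  0.008] xang -2.915 F [-0.4  0.2 -2.8] T [-0.07  0.04 -0.06] w 19.6 clk 16.45
tilt in tool post-frame a,b: -0.011 0.011
at [419.9 227.9 219.1] xang -2.9148 clk 16.4 F [-0.4  0.2 -2.8] w 19.6 j6 -2.16
turn -0.0263  shift after turn:shift cm [-0.44  1.91  6.01]
```

Request:
{"api": "send_rows", "payload": {
  "steps": [
    [[0,0.5,0,-0.026,0],[-0.1,0.9,1,0,0],[-0.1,0.9,1,0,0],[-0.1,0,1,0,0],[-0.1,0,1,0,0],[0,0,1,0,0],[0,0,0.8,0,0],[0,0,0,0,0],[0,0,0,0,0]]
  ]
}}

```text
clock: 17.2
position: [419.0, 256.1, 157.9]
ee_rot: [-0.126, 0.992, 0.006, -0.004]
contact_force: [-0.2, 0.2, -1.4]
gripper_width: 19.3
```

```bash
python3 - <<'E'
from h import *
post(-100,3.5,159)
im,d=optics.get_image("top");cv2.imwrite("pics/t8.png",im);cv2.imwrite("pics/t8c.png",cv2.resize(im[180:260,210:290],None,fx=7,fy=7,interpolation=cv2.INTER_CUBIC))
E
```

```text
TCP rel face a -98.2 lat 8.4 z 157.9 F along a,b,z [-0.1  0.2 -1.4]
grip [419.1 255.9 172.9] tilt [-0.009  0.011] xang -2.888 F [-0.2  0.2 -1.4] T [-0.03 -0.04  0.01] w 19.3 clk 17.2
tilt in tool post-frame a,b: -0.006 0.013
at [419.  256.1 157.9] xang -2.888 clk 17.2 F [-0.2  0.2 -1.4] w 19.3 j6 -2.18
turn 0.0005  shift after turn:shift cm [ 0.18 -0.49 -0.11]
```

View pics/t8c.png

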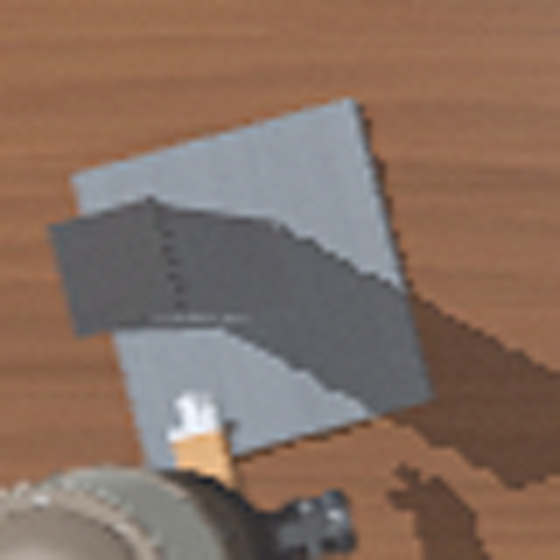

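```bash
python3 - <<'E'
from h import *
g=lambda L,z:onz("top",[(210+x/7,180+y/7) for x,y in L],z)
p=np.array([419,256.1,0])
for v in g([(170,442),(225,432),(180,468),(234,455),(180,403),(212,397)],187): print("arm rel TCP",((v-p)@PA).round(1),((v-p)@PB).round(1))
for n,L,z in [("top",[(50,230),(150,200),(183,318),(78,335)],290),("base",[(73,178),(353,100),(432,398),(None,None)][:3],10)]:
    q=g(L,z);print(n,[(round(v@PA-568,1),round(v@PB-134.6,1)) for v in q])
q=g([(73,178),(432,398)],10).mean(0);print("base mid (diag)",q@PA-568,q@PB-134.6)
q=g([(73,178),(353,100)],10);print("base back edge ang",np.degrees(np.arctan2(*(q[1]-q[0])[[0,1]]*[-1,1]))) 
q=g([(353,100),(432,398)],10);v=q[0]-q[1];print("base side ang",np.degrees(np.arctan2(v[1],v[0])))
E
```

```text
arm rel TCP 48.5 9.4
arm rel TCP 46.8 -14.3
arm rel TCP 36.8 7.9
arm rel TCP 36.5 -15.7
arm rel TCP 63.4 1.3
arm rel TCP 62.5 -12.5
top [(np.float64(41.6), np.float64(21.8)), (np.float64(43.1), np.float64(-19.3)), (np.float64(-5.0), np.float64(-20.7)), (np.float64(-1.1), np.float64(21.0))]
base [(np.float64(86.3), np.float64(70.3)), (np.float64(88.8), np.float64(-69.7)), (np.float64(-58.9), np.float64(-71.6))]
base mid (diag) 13.700000477651884 -0.6425145746365786
base back edge ang -164.49989789169248
base side ang 15.217535992385107
```

Request:
{"api": "send_rows", "payload": {
  "steps": [
    [[0,-0.3,-0.15,0,0],[0,-0.3,-0.1,0,0],[-0.6,0,0,0,0],[-0.8,0,0,0,0],[-0.6,0,0,0,0],[0,0,0,0,0],[0,0,0,0,0]]
  ]
}}

```text
clock: 17.83
position: [444.0, 256.4, 163.4]
ee_rot: [-0.126, 0.992, 0.008, -0.001]
contact_force: [-0.7, -0.7, -1.5]
gripper_width: 19.0
```

```bash
python3 - <<'E'
from h import *
post(-68,2,161)
E
```

```text
TCP rel face a -74.0 lat 2.5 z 163.4 F along a,b,z [-0.9 -0.5 -1.5]
grip [444.  256.2 178.4] tilt [-0.004  0.016] xang -2.888 F [-0.7 -0.7 -1.5] T [-0.06 -0.04 -0.01] w 19.0 clk 17.83
tilt in tool post-frame a,b: -0.0 0.016
at [444.  256.4 163.4] xang -2.8883 clk 17.8 F [-0.7 -0.7 -1.5] w 19.0 j6 -2.14
turn 0.0002  shift after turn:shift cm [-0.6  -0.05  0.24]
```

Tilt is recovering as it moves forward. Go in slowly.

Request:
{"api": "send_rows", "payload": {
  "steps": [
    [[-0.4,-0.05,0.12,0,0],[-0.4,0,0.12,0,0],[-0.4,0,0,0,0],[0,0,0,0,0],[0,0,0,0,0]]
  ]
}}

```text
clock: 18.25
position: [457.0, 259.1, 160.2]
ee_rot: [-0.126, 0.992, 0.008, -0.002]
contact_force: [0.9, -0.5, -0.9]
gripper_width: 19.0
```

```bash
python3 - <<'E'
from h import *
post(-50,2,161)
E
```

```text
TCP rel face a -60.7 lat 1.8 z 160.2 F along a,b,z [ 0.7 -0.7 -0.9]
grip [457.1 258.9 175.2] tilt [-0.005  0.015] xang -2.889 F [ 0.9 -0.5 -0.9] T [-0.05  0.05 -0.02] w 19.0 clk 18.25
tilt in tool post-frame a,b: -0.001 0.016
at [457.  259.1 160.2] xang -2.8888 clk 18.2 F [ 0.9 -0.5 -0.9] w 19.0 j6 -2.12
turn -0.0002  shift after turn:shift cm [-1.07  0.02 -0.08]
```

Request:
{"api": "send_rows", "payload": {
  "steps": [
    [[-0.3,0,-0.06,0,0],[-0.3,0,0,0,0],[-0.3,0,0,0,0],[0,0,0,0,0]]
  ]
}}

```text
clock: 18.58
position: [463.8, 260.4, 160.1]
ee_rot: [-0.126, 0.992, 0.007, -0.005]
contact_force: [0.4, -0.3, -1.6]
gripper_width: 19.2
```

```bash
python3 - <<'E'
from h import *
post(-50,2,161)
E
```

```text
TCP rel face a -53.8 lat 1.4 z 160.1 F along a,b,z [ 0.3 -0.4 -1.6]
grip [463.9 260.2 175.1] tilt [-0.011  0.012] xang -2.889 F [ 0.4 -0.3 -1.6] T [-0.03  0.   -0.  ] w 19.2 clk 18.58
tilt in tool post-frame a,b: -0.008 0.014
at [463.8 260.4 160.1] xang -2.8887 clk 18.6 F [ 0.4 -0.3 -1.6] w 19.2 j6 -2.11
turn -0.0002  shift after turn:shift cm [-0.38  0.06 -0.09]
```

Request:
{"api": "send_rows", "payload": {
  "steps": [
    [[-0.3,0.03,-0.05,0,0],[-0.3,0,0,0,0],[-0.3,0,0,0,0],[0,0,0,0,0]]
  ]
}}

```text
clock: 18.92
position: [463.4, 258.8, 158.4]
ee_rot: [-0.126, 0.992, 0.003, -0.016]
contact_force: [0.5, 0.2, -0.8]
gripper_width: 19.0
```

```bash
python3 - <<'E'
from h import *
post(-50,2,161)
E
```

```text
TCP rel face a -54.6 lat -0.1 z 158.4 F along a,b,z [ 0.6  0.  -0.8]
grip [463.9 258.7 173.4] tilt [-0.033  0.001] xang -2.889 F [ 0.5  0.2 -0.8] T [ 0.08 -0.24 -0.03] w 19.0 clk 18.92
tilt in tool post-frame a,b: -0.031 0.009
at [463.4 258.8 158.4] xang -2.8893 clk 18.9 F [ 0.5  0.2 -0.8] w 19.0 j6 -2.1
turn -0.0008  shift after turn:shift cm [-0.46  0.21 -0.26]
```

Request:
{"api": "send_rows", "payload": {
  "steps": [
    [[0.12,0.1,0,0,0],[0,0.05,0.25,0,0],[0,0,0.25,0,0],[0,0,0,0,0]]
  ]
}}

```text
clock: 19.25
position: [463.3, 261.2, 154.7]
ee_rot: [-0.126, 0.992, 0.004, -0.014]
contact_force: [0.0, -0.4, -3.0]
gripper_width: 18.9
```

```bash
python3 - <<'E'
from h import *
post(-56,1,150)
im,d=optics.get_image("top");cv2.imwrite("pics/t9.png",im);cv2.imwrite("pics/t9c.png",cv2.resize(im[180:260,210:290],None,fx=7,fy=7,interpolation=cv2.INTER_CUBIC))
E
```

```text
TCP rel face a -54.1 lat 2.3 z 154.7 F along a,b,z [-0.1 -0.4 -3. ]
grip [463.7 261.1 169.7] tilt [-0.028  0.004] xang -2.888 F [ 0.  -0.4 -3. ] T [ 0.04 -0.04 -0.03] w 18.9 clk 19.25
tilt in tool post-frame a,b: -0.026 0.011
at [463.3 261.2 154.7] xang -2.8884 clk 19.2 F [ 0.  -0.4 -3. ] w 18.9 j6 -2.11
turn 0.0002  shift after turn:shift cm [ 0.19 -0.13  0.47]
```

Request:
{"api": "send_rows", "payload": {
  "steps": [
    [[0,0,0.25,0,0],[0,0,0.25,0,0],[0,0,0.2,0,0],[0,0,0,0,0]]
  ]
}}

```text
clock: 19.63
position: [463.4, 261.2, 151.3]
ee_rot: [-0.127, 0.992, 0.004, -0.012]
contact_force: [-0.3, -0.4, -4.1]
gripper_width: 19.1
```

```bash
python3 - <<'E'
from h import *
post(-56,1,150)
E
```

```text
TCP rel face a -54.0 lat 2.2 z 151.3 F along a,b,z [-0.4 -0.3 -4.1]
grip [463.8 261.1 166.3] tilt [-0.026  0.004] xang -2.887 F [-0.3 -0.4 -4.1] T [-0.03 -0.23  0.  ] w 19.1 clk 19.63
tilt in tool post-frame a,b: -0.024 0.01
at [463.4 261.2 151.3] xang -2.8866 clk 19.6 F [-0.3 -0.4 -4.1] w 19.1 j6 -2.11
turn 0.0019  shift after turn:shift cm [ 0.2  -0.12  0.13]
```

Request:
{"api": "send_rows", "payload": {
  "steps": [
    [[0,0,0.3,0,0],[0,0,0.3,0,0]]
  ]
}}

```text
clock: 19.8
position: [463.4, 261.4, 148.0]
ee_rot: [-0.128, 0.992, 0.004, -0.012]
contact_force: [-9.8, 1.3, 16.3]
gripper_width: 19.2
```

```bash
python3 - <<'E'
from h import *
post(-56,1,146)
E
```

```text
TCP rel face a -54.0 lat 2.4 z 148.0 F along a,b,z [-9.2  3.8 16.3]
grip [463.7 261.3 163. ] tilt [-0.024  0.005] xang -2.885 F [-9.8  1.3 16.3] T [0.6  2.38 0.2 ] w 19.2 clk 19.8
tilt in tool post-frame a,b: -0.022 0.011
at [463.4 261.4 148. ] xang -2.885 clk 19.8 F [-9.8  1.3 16.3] w 19.2 j6 -2.11
turn 0.0035  shift after turn:shift cm [ 0.2  -0.14  0.2 ]
```

Request:
{"api": "send_rows", "payload": {
  "steps": [
    [[0,0,0.4,0,0],[0,0,0.4,0,0]]
  ]
}}

```text
clock: 19.97
position: [463.2, 261.6, 146.0]
ee_rot: [-0.13, 0.992, 0.004, -0.01]
contact_force: [-9.6, -4.7, 18.8]
gripper_width: 19.2
```

```bash
python3 - <<'E'
from h import *
post(-56,1,146)
E
```

```text
TCP rel face a -54.0 lat 2.7 z 146.0 F along a,b,z [-10.5  -2.2  18.8]
grip [463.6 261.6 161. ] tilt [-0.021  0.005] xang -2.882 F [-9.6 -4.7 18.8] T [-0.91  2.45  0.05] w 19.2 clk 19.97
tilt in tool post-frame a,b: -0.02 0.01
at [463.2 261.6 146. ] xang -2.8817 clk 20.0 F [-9.6 -4.7 18.8] w 19.2 j6 -2.11
turn 0.0068  shift after turn:shift cm [ 0.2  -0.17 -0.  ]
```

Request:
{"api": "send_rows", "payload": {
  "steps": [
    [[0.05,0,0.4,0,0],[0.05,0,0.4,0,0],[0,0,0.4,0,0]]
  ]
}}

```text
clock: 20.22
position: [463.3, 261.4, 145.3]
ee_rot: [-0.132, 0.991, 0.004, -0.007]
contact_force: [-12.5, -3.3, 21.7]
gripper_width: 19.0
```

```bash
python3 - <<'E'
from h import *
post(-56,1,146)
im,d=optics.get_image("top");cv2.imwrite("pics/t9.png",im)
E
```

```text
TCP rel face a -54.0 lat 2.5 z 145.3 F along a,b,z [-12.9  -0.1  21.7]
grip [463.5 261.3 160.3] tilt [-0.014  0.005] xang -2.877 F [-12.5  -3.3  21.7] T [-0.77  2.88  0.04] w 19.0 clk 20.22
tilt in tool post-frame a,b: -0.012 0.009
at [463.3 261.4 145.3] xang -2.8769 clk 20.2 F [-12.5  -3.3  21.7] w 19.0 j6 -2.11
turn 0.0116  shift after turn:shift cm [ 0.2  -0.15 -0.07]
```

Request:
{"api": "send_rows", "payload": {
  "steps": [
    [[0.03,0,0.7,0,0],[0.03,0,0.7,0,0],[0,0,0.7,0,0]]
  ]
}}

```text
clock: 20.52
position: [462.7, 260.9, 140.6]
ee_rot: [-0.135, 0.991, 0.003, -0.003]
contact_force: [-23.2, -6.5, 46.8]
gripper_width: 19.0
```

```bash
python3 - <<'E'
from h import *
post(-56,1,146)
im,d=optics.get_image("top");cv2.imwrite("pics/t9.png",im);P=cloud("top",d)
im,d=optics.get_image("scene");cv2.imwrite("pics/s9.png",im)
E
```

```text
TCP rel face a -54.7 lat 2.1 z 140.6 F along a,b,z [-24.1  -0.5  46.8]
grip [462.8 260.8 155.6] tilt [-0.007  0.005] xang -2.87 F [-23.2  -6.5  46.8] T [-1.3   5.85  0.03] w 19.0 clk 20.52
tilt in tool post-frame a,b: -0.005 0.006
at [462.7 260.9 140.6] xang -2.87 clk 20.5 F [-23.2  -6.5  46.8] w 19.0 j6 -2.11
turn 0.0186  shift after turn:shift cm [ 0.13 -0.11 -0.54]
```

Request:
{"api": "send_rows", "payload": {
  "steps": [
    [[0,0,0,0,0],[0,0,0,0,0.3],[0,0,0,0,0.42],[0,0,0,0,0.42],[0,0,-1,0,0.42],[0,0,-2,0,0.42],[0,0,-3,0,0.42],[1,0,-3,0,0.42],[3,0,-3,0,0.42],[3,0,-2,0,0.42]]
  ]
}}

```text
clock: 21.45
position: [398.6, 241.5, 281.4]
ee_rot: [-0.133, 0.991, -0.001, -0.007]
contact_force: [-0.3, 0.4, 1.7]
gripper_width: 35.7
```

Request:
{"api": "send_rows", "payload": {
  "steps": [
    [[3,-1,-2,0,0.3],[3,-3,0,0,0.3],[1,-3,0,0,0.3],[0,-3,0,0,0.3],[0,0,0,0,0.3]]
  ]
}}

```text
clock: 21.87
position: [355.0, 124.7, 310.5]
ee_rot: [-0.137, 0.991, 0.002, -0.0]
contact_force: [-0.4, -0.1, -0.3]
gripper_width: 25.8
```

```bash
python3 - <<'E'
from h import *
post(-56,1,146)
im,d=optics.get_image("top");cv2.imwrite("pics/t10.png",im);np.save("t10.npy",d);a=cv2.resize(im[180:270,200:290],None,fx=6,fy=6,interpolation=cv2.INTER_CUBIC)
P=cloud("top",d)
m=((P-(568*PA+134.6*PB))[...,:]);ra=m@PA;rb=m@PB;k=(ra>-118)&(ra<-4)&(abs(rb)<14)&(P[...,2]>60)
for lo in range(-115,0,15):
    q=k&(ra>=lo)&(ra<lo+15)
    if q.sum()>2: print(lo,q.sum(),"z",np.percentile(P[q][:,2],[50,85]).round(1),"lat",np.percentile(rb[q],[5,50,95]).round(1))
im,d=optics.get_image("scene");b=cv2.resize(im[160:290,385:465],None,fx=4,fy=4.15,interpolation=cv2.INTER_CUBIC)[:540]
o=np.zeros((540,860,3),np.uint8);o[:,:540]=a;o[:b.shape[0],540:]=b;cv2.imwrite("pics/t10c.png",o)
E
```

```text
TCP rel face a -193.1 lat -102.8 z 310.5 F along a,b,z [-0.4 -0.  -0.3]
grip [355.  124.6 325.5] tilt [-0.001  0.005] xang -2.867 F [-0.4 -0.1 -0.3] T [-0.02 -0.01 -0.01] w 25.8 clk 21.87
tilt in tool post-frame a,b: -0.0 0.005
at [355.  124.7 310.5] xang -2.8667 clk 21.9 F [-0.4 -0.1 -0.3] w 25.8 j6 -2.07
turn 0.0218  shift after turn:shift cm [-13.71  10.38  16.45]
-115 12 z [177.5 182.1] lat [-8.4 -3.1  7.8]
-100 42 z [178.9 189.6] lat [-9.  -1.8 10. ]
-85 41 z [177.1 179.9] lat [-8.5 -1.4 10.2]
-70 41 z [176.7 179.6] lat [-8.9  0.6 10.4]
-55 41 z [176.5 179.3] lat [-8.3  0.  10.4]
-40 41 z [177.1 180.4] lat [-7.9  0.2 11.4]
-25 40 z [175.9 178.7] lat [-7.7  0.1 11.5]
-10 16 z [176.4 181.3] lat [-7.4  3.  11.3]
```

```bash
python3 -c "
import cv2;o=cv2.imread('pics/t10c.png');cv2.imwrite('pics/t10v.png',cv2.resize(o,(796,500)))"
```

```text
(no output)
```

View pics/t10v.png

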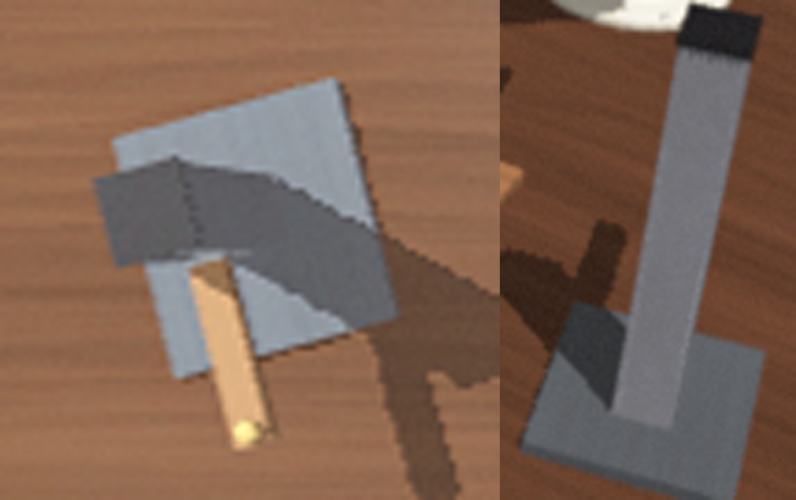

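```bash
python3 - <<'E'
from h import *
im=cv2.imread("pics/t10.png");d=np.load("t10.npy");P=cloud("top",d)
C=np.array([523.1,-296.1,0]);YC=np.array([-XC[1],XC[0],0])
cx=(P-C)@XC;cy=(P-C)@YC;z=P[...,2]
g=(abs(cx)<72)&(abs(cy)<90)&(z>50)&(z<68)
n,l,s,ce=cv2.connectedComponentsWithStats(g.astype(np.uint8),connectivity=4)
for i in range(1,n):
    if s[i,4]>25:
        k=l==i;f=np.polyfit(cx[k],cy[k],1);print(s[i],"cx",np.percentile(cx[k],[1,99]).round(),"cy",np.percentile(cy[k],[5,50,95]).round(1),"slope",f.round(3),"z",np.percentile(z[k],[10,50,90]).round(1))
cv2.imwrite("pics/t10d.png",cv2.resize(im[180:265,375:465],None,fx=7,fy=7,interpolation=cv2.INTER_CUBIC))
L=(z>17)&(z<30)&(P[...,0]>380)&(P[...,0]<640)&(P[...,1]>-130)&(P[...,1]<110);L=cv2.morphologyEx(L.astype(np.uint8),cv2.MORPH_OPEN,np.ones((3,3)))>0
r=cv2.minAreaRect(P[L][:,:2].astype(np.float32));print("lid z",np.percentile(z[L],[5,50,95]).round(1),r)
E
```

```text
[414 204  12  36 216] cx [-51.  59.] cy [-10.5  -0.7   8.5] slope [-0.002 -0.627] z [53.6 57.8 62.3]
lid z [17.9 22.4 27.7] ((478.1994323730469, -5.226387023925781), (194.52410888671875, 203.92161560058594), 4.845290184020996)
```

View pics/t10d.png

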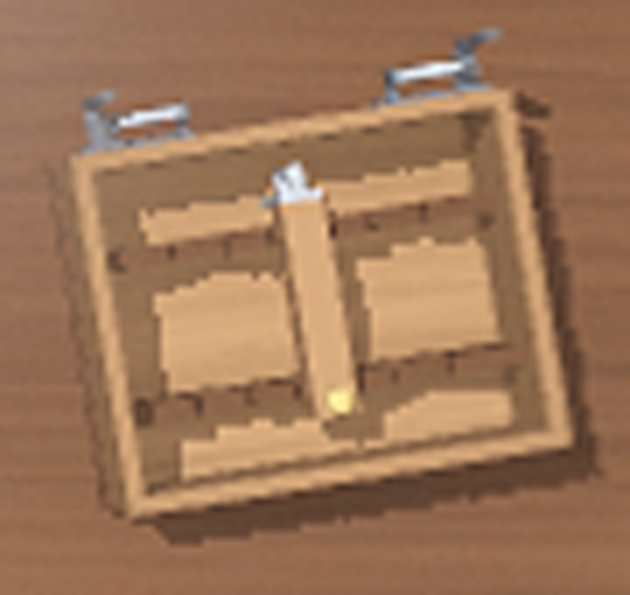

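```bash
python3 - <<'E'
from h import *
to([517.9,-298.4,130],np.deg2rad(188.8))
E
```

```text
at [355.5 127.1 310.3] xang -2.8661 clk 22.0 F [-0.3  0.2 -0.2] w 25.8 j6 -2.07
turn 0.1219  shift after turn:shift cm [ -9.54 -44.53  18.03]
```

Request:
{"api": "send_rows", "payload": {
  "steps": [
    [[0,0,0,0.061,0.42],[0,0,0,0.061,0.42],[-0.5,-3,0.8,0,0.42],[-0.7,-3.5,1,0,0.42],[-0.7,-3.5,1.2,0,0.42],[-0.7,-3.5,1.2,0,0.42],[-0.7,-3.5,1.2,0,0.42],[-0.7,-3.5,1.2,0,0.42],[-0.7,-3.5,1.2,0,0.42],[-0.7,-3.5,1.2,0,0.42]]
  ]
}}

```text
clock: 22.8
position: [463.3, -132.3, 215.9]
ee_rot: [-0.086, 0.996, 0.004, 0.003]
contact_force: [0.9, 1.2, 0.3]
gripper_width: 35.8
```

Request:
{"api": "send_rows", "payload": {
  "steps": [
    [[-0.7,-3.5,1.2,0,0.42],[-0.7,-3.5,1.2,0,0.42],[-0.6,-3,1.2,0,0.42],[-0.6,-2,1.2,0,0.42],[-0.6,0,1.2,0,0.42],[0,0,0,0,0.42],[0,0,0,0,0.42]]
  ]
}}

```text
clock: 23.38
position: [523.8, -253.7, 140.3]
ee_rot: [-0.084, 0.996, 0.006, -0.005]
contact_force: [-0.1, -0.4, -0.1]
gripper_width: 35.3
```

```bash
python3 - <<'E'
from h import *
path([]);to([517.9,-298.4,75],np.deg2rad(188.8))
E
```

```text
grip [ 523.9 -253.9  155.3] tilt [-0.011  0.01 ] xang -2.973 F [-0.1 -0.4 -0.1] T [ 0.02 -0.03 -0.02] w 35.3 clk 23.38
at [ 523.8 -253.7  140.3] xang -2.9733 clk 23.4 F [-0.1 -0.4 -0.1] w 35.3 j6 -1.22
turn 0.0147  shift after turn:shift cm [ 1.26 -4.32  6.53]
```

Request:
{"api": "send_rows", "payload": {
  "steps": [
    [[0.3,-1.4,0,0.015,0.42],[0.3,-1.5,0.5,0,0.42],[0.3,-1.2,1,0,0.42],[0.3,0,1.5,0,0.42],[0,0,1.5,0,0.42],[0,0,1,0,0.42],[0,0,0,0,0.42],[0,0,0,0,0.42]]
  ]
}}

```text
clock: 24.05
position: [520.9, -296.9, 86.4]
ee_rot: [-0.079, 0.997, 0.004, -0.002]
contact_force: [0.2, -0.5, 1.1]
gripper_width: 36.0
```

```bash
python3 - <<'E'
from h import *
path([]);to([517.9,-298.4,27],np.deg2rad(188.8))
E
```

```text
grip [ 521.  -297.   101.4] tilt [-0.004  0.007] xang -2.983 F [ 0.2 -0.5  1.1] T [ 0.02 -0.04 -0.02] w 36.0 clk 24.05
at [ 520.9 -296.9   86.4] xang -2.9829 clk 24.1 F [ 0.2 -0.5  1.1] w 36.0 j6 -1.16
turn 0.0051  shift after turn:shift cm [ 0.32 -0.1   5.94]
```

Request:
{"api": "send_rows", "payload": {
  "steps": [
    [[0.25,-0.1,1.5,0.005,0.42],[0.2,0,1.6,0,0.42],[0,0,1.6,0,0.42],[0,0,0.9,0,0.42],[0,0,0,0,0.42],[0,0,0,0,0.42]]
  ]
}}

```text
clock: 24.55
position: [521.2, -299.2, 35.0]
ee_rot: [-0.079, 0.997, 0.001, 0.004]
contact_force: [0.5, 0.5, 0.1]
gripper_width: 35.6
```

```bash
python3 - <<'E'
from h import *
path([]);to([517.9,-298.4,27],np.deg2rad(188.8))
E
```

```text
grip [ 521.1 -299.2   50. ] tilt [0.007 0.002] xang -2.984 F [0.5 0.5 0.1] T [0.01 0.02 0.03] w 35.6 clk 24.55
at [ 521.2 -299.2   35. ] xang -2.9843 clk 24.6 F [0.5 0.5 0.1] w 35.6 j6 -1.16
turn 0.0037  shift after turn:shift cm [0.32 0.13 0.8 ]
```

Request:
{"api": "send_rows", "payload": {
  "steps": [
    [[0.2,0.05,0.5,0,0.42],[0.15,0.05,0.4,0,0.42],[0,0,0,0,0.42],[0,0,0,0,0],[0,0,0,0,0],[0,0,0,0,0],[0,0,0,0,0],[0,0,0,0,0]]
  ]
}}

```text
clock: 25.22
position: [519.3, -298.7, 28.8]
ee_rot: [-0.079, 0.997, -0.0, 0.006]
contact_force: [0.6, -0.0, -0.7]
gripper_width: 19.3
```

```bash
python3 - <<'E'
from h import *
path([])
E
```

```text
grip [ 519.1 -298.8   43.8] tilt [0.012 0.001] xang -2.983 F [ 0.6 -0.  -0.7] T [0.   0.07 0.03] w 19.3 clk 25.22
```

Request:
{"api": "send_rows", "payload": {
  "steps": [
    [[0,0,-0.8,0,0],[0,0,-1.5,0,0],[0,0,-2,0,0],[0,0,-3,0,0],[0,0,-3,0,0],[0,0,-3,0,0],[0,0,-3.5,0,0],[0,0,-3.5,0,0],[0,0,0,0,0],[0,0,0,0,0]]
  ]
}}

```text
clock: 26.05
position: [514.3, -299.7, 243.5]
ee_rot: [-0.078, 0.997, 0.0, 0.003]
contact_force: [-0.4, -0.1, -1.8]
gripper_width: 19.5
```

```bash
python3 - <<'E'
from h import *
post(-110,2.2,250)
E
```

```text
TCP rel face a -145.1 lat -553.5 z 243.5 F along a,b,z [-0.4 -0.  -1.8]
grip [ 514.2 -299.7  258.5] tilt [0.007 0.001] xang -2.985 F [-0.4 -0.1 -1.8] T [0.05 0.11 0.01] w 19.5 clk 26.05
tilt in tool post-frame a,b: 0.007 -0.001
at [ 514.3 -299.7  243.5] xang -2.9851 clk 26.1 F [-0.4 -0.1 -1.8] w 19.5 j6 -1.16
turn -0.0966  shift after turn:shift cm [-3.51 55.57 -0.65]
```

Request:
{"api": "send_rows", "payload": {
  "steps": [
    [[0,0,0,-0.07,0],[0,0,0,-0.027,0],[-0.2,2,-0.1,0,0],[-0.2,3.6,-0.1,0,0],[-0.2,3.6,-0.1,0,0],[-0.2,3.6,-0.1,0,0],[-0.2,3.6,-0.1,0,0],[-0.2,3.6,-0.1,0,0],[-0.2,3.6,-0.1,0,0],[-0.2,3.6,-0.1,0,0]]
  ]
}}

```text
clock: 26.88
position: [454.6, -28.7, 244.2]
ee_rot: [-0.121, 0.993, 0.0, -0.003]
contact_force: [1.0, 0.5, -1.9]
gripper_width: 19.0
```

Request:
{"api": "send_rows", "payload": {
  "steps": [
    [[-0.2,3.6,-0.1,0,0],[-0.2,3.6,-0.1,0,0],[-0.2,3.6,-0.1,0,0],[-0.2,3.6,0,0,0],[-0.2,3.6,0,0,0],[0,3,0,0,0],[0,2,0,0,0],[0,0,0,0,0],[0,0,0,0,0]]
  ]
}}

```text
clock: 27.63
position: [397.9, 210.3, 241.8]
ee_rot: [-0.125, 0.992, -0.001, -0.008]
contact_force: [-0.9, -0.7, -1.2]
gripper_width: 19.4
```

```bash
python3 - <<'E'
from h import *
post(-80,2.2,242)
E
```

```text
TCP rel face a -130.1 lat -30.6 z 241.8 F along a,b,z [-1.1 -0.5 -1.2]
grip [398.1 210.4 256.8] tilt [-0.015 -0.004] xang -2.89 F [-0.9 -0.7 -1.2] T [-0.    0.   -0.07] w 19.4 clk 27.63
tilt in tool post-frame a,b: -0.015 -0.001
at [397.9 210.3 241.8] xang -2.8899 clk 27.6 F [-0.9 -0.7 -1.2] w 19.4 j6 -2.16
turn -0.0014  shift after turn:shift cm [-5.01  3.28 -0.02]
```

Request:
{"api": "send_rows", "payload": {
  "steps": [
    [[0,1,0,-0.008,0],[-0.3,1.2,0,0,0],[-0.8,1,-0.05,0,0],[-1.2,0,-0.05,0,0],[-1.2,0,0,0,0],[-1,0,0,0,0],[-0.4,0,0,0,0],[0,0,0,0,0],[0,0,0,0,0]]
  ]
}}

```text
clock: 28.38
position: [442.6, 255.2, 239.8]
ee_rot: [-0.127, 0.992, -0.003, -0.009]
contact_force: [-0.1, -0.3, -2.7]
gripper_width: 19.0
```

```bash
python3 - <<'E'
from h import *
post(-68,2.2,242)
E
```

```text
TCP rel face a -75.6 lat 1.6 z 239.8 F along a,b,z [-0.2 -0.3 -2.7]
grip [442.8 255.3 254.8] tilt [-0.017 -0.007] xang -2.887 F [-0.1 -0.3 -2.7] T [-0.02  0.02  0.01] w 19.0 clk 28.38
tilt in tool post-frame a,b: -0.018 -0.003
at [442.6 255.2 239.8] xang -2.8872 clk 28.4 F [-0.1 -0.3 -2.7] w 19.0 j6 -2.15
turn 0.0013  shift after turn:shift cm [-0.76  0.06 -0.22]
```

Request:
{"api": "send_rows", "payload": {
  "steps": [
    [[0,0.05,-0.2,0,0],[-0.4,0,-0.1,0,0],[-0.4,0,0,0,0],[-0.4,0,0,0,0],[-0.4,0,0,0,0],[0,0,0,0,0],[0,0,0,0,0]]
  ]
}}

```text
clock: 28.97
position: [458.8, 259.2, 243.4]
ee_rot: [-0.127, 0.992, -0.002, -0.009]
contact_force: [0.1, 0.0, -1.4]
gripper_width: 19.1
```

```bash
python3 - <<'E'
from h import *
post(-55,2.2,242)
E
```

```text
TCP rel face a -58.9 lat 1.5 z 243.4 F along a,b,z [ 0.1  0.  -1.4]
grip [459.1 259.3 258.4] tilt [-0.017 -0.007] xang -2.888 F [ 0.1  0.  -1.4] T [-0.03  0.03 -0.02] w 19.1 clk 28.97
tilt in tool post-frame a,b: -0.018 -0.002
at [458.8 259.2 243.4] xang -2.8876 clk 29.0 F [ 0.1  0.  -1.4] w 19.1 j6 -2.13
turn 0.0009  shift after turn:shift cm [-0.39  0.07  0.14]
```

Request:
{"api": "send_rows", "payload": {
  "steps": [
    [[-0.25,0.05,0.1,0,0],[-0.25,0,0,0,0],[0,0,0,0,0],[0,0,0,0,0]]
  ]
}}

```text
clock: 29.3
position: [461.3, 260.2, 241.6]
ee_rot: [-0.127, 0.992, -0.003, -0.012]
contact_force: [0.3, 0.3, -1.7]
gripper_width: 19.0
```

```bash
python3 - <<'E'
from h import *
post(-55,2.2,242)
E
```

```text
TCP rel face a -56.2 lat 1.8 z 241.6 F along a,b,z [ 0.4  0.2 -1.7]
grip [461.7 260.3 256.6] tilt [-0.023 -0.01 ] xang -2.887 F [ 0.3  0.3 -1.7] T [ 0.06 -0.01  0.02] w 19.0 clk 29.3
tilt in tool post-frame a,b: -0.024 -0.004
at [461.3 260.2 241.6] xang -2.887 clk 29.3 F [ 0.3  0.3 -1.7] w 19.0 j6 -2.13
turn 0.0015  shift after turn:shift cm [-0.12  0.04 -0.04]
```

Request:
{"api": "send_rows", "payload": {
  "steps": [
    [[-0.25,0.03,0,0,0],[-0.25,0,0,0,0]]
  ]
}}

```text
clock: 29.47
position: [461.6, 259.6, 241.0]
ee_rot: [-0.127, 0.992, -0.005, -0.018]
contact_force: [-11.2, -1.2, 3.1]
gripper_width: 19.2
```

```bash
python3 - <<'E'
from h import *
post(-55,2.2,242)
E
```

```text
TCP rel face a -56.1 lat 1.2 z 241.0 F along a,b,z [-11.2   1.6   3.1]
grip [462.1 259.9 256. ] tilt [-0.033 -0.015] xang -2.886 F [-11.2  -1.2   3.1] T [-0.13  2.84  0.2 ] w 19.2 clk 29.47
tilt in tool post-frame a,b: -0.036 -0.006
at [461.6 259.6 241. ] xang -2.8865 clk 29.5 F [-11.2  -1.2   3.1] w 19.2 j6 -2.12
turn 0.002  shift after turn:shift cm [-0.11  0.1  -0.1 ]
```

Request:
{"api": "send_rows", "payload": {
  "steps": [
    [[0.15,0.05,0,0,0],[0,0,0,0,0],[0,0,0.25,0,0],[0,0,0.25,0,0],[0,0,0.25,0,0],[0,0,0,0,0]]
  ]
}}

```text
clock: 29.97
position: [461.1, 260.4, 234.9]
ee_rot: [-0.128, 0.992, -0.005, -0.015]
contact_force: [-0.7, 0.3, -3.1]
gripper_width: 19.3
```

```bash
python3 - <<'E'
from h import *
post(-56,2.2,228)
E
```

```text
TCP rel face a -56.4 lat 2.1 z 234.9 F along a,b,z [-0.6  0.4 -3.1]
grip [461.5 260.6 249.8] tilt [-0.029 -0.013] xang -2.885 F [-0.7  0.3 -3.1] T [ 0.03  0.09 -0.  ] w 19.3 clk 29.97
tilt in tool post-frame a,b: -0.032 -0.005
at [461.1 260.4 234.9] xang -2.8854 clk 30.0 F [-0.7  0.3 -3.1] w 19.3 j6 -2.12
turn 0.0031  shift after turn:shift cm [-0.04  0.01  0.69]
```

Request:
{"api": "send_rows", "payload": {
  "steps": [
    [[0,0,0.3,0,0],[0,0,0.4,0,0],[0,0,0.4,0,0],[0,0,0.4,0,0],[0.03,0,0.4,0,0]]
  ]
}}

```text
clock: 30.38
position: [461.2, 259.9, 228.1]
ee_rot: [-0.13, 0.991, -0.004, -0.011]
contact_force: [-8.5, -2.1, 16.5]
gripper_width: 19.3
```

```bash
python3 - <<'E'
from h import *
post(-56,2.2,228)
E
```

```text
TCP rel face a -56.4 lat 1.6 z 228.1 F along a,b,z [-8.8  0.1 16.5]
grip [461.5 260.1 243.1] tilt [-0.02  -0.012] xang -2.88 F [-8.5 -2.1 16.5] T [-0.58  2.   -0.07] w 19.3 clk 30.38
tilt in tool post-frame a,b: -0.022 -0.006
at [461.2 259.9 228.1] xang -2.8803 clk 30.4 F [-8.5 -2.1 16.5] w 19.3 j6 -2.12
turn 0.0082  shift after turn:shift cm [-0.04  0.06  0.01]
```

Request:
{"api": "send_rows", "payload": {
  "steps": [
    [[0.03,0,0.5,0,0],[0.03,0,0.6,0,0],[0.02,0,0.7,0,0]]
  ]
}}

```text
clock: 30.63
position: [461.0, 259.5, 224.0]
ee_rot: [-0.133, 0.991, -0.003, -0.005]
contact_force: [-15.2, -2.8, 23.5]
gripper_width: 19.5
```

Request:
{"api": "send_rows", "payload": {
  "steps": [
    [[0.02,0,0.7,0,0],[0,0,0.7,0,0]]
  ]
}}

```text
clock: 30.8
position: [460.8, 259.2, 222.7]
ee_rot: [-0.135, 0.991, -0.003, -0.001]
contact_force: [-18.1, -4.0, 33.5]
gripper_width: 19.0
```

```bash
python3 - <<'E'
from h import *
post(-56,2.2,228)
E
```

```text
TCP rel face a -57.0 lat 0.9 z 222.7 F along a,b,z [-18.5   0.7  33.5]
grip [460.8 259.3 237.7] tilt [-0.    -0.006] xang -2.87 F [-18.1  -4.   33.5] T [-0.92  4.77 -0.03] w 19.0 clk 30.8
tilt in tool post-frame a,b: -0.002 -0.006
at [460.8 259.2 222.7] xang -2.8704 clk 30.8 F [-18.1  -4.   33.5] w 19.0 j6 -2.12
turn 0.0182  shift after turn:shift cm [-0.1   0.13 -0.53]
```

Release and check.

Request:
{"api": "send_rows", "payload": {
  "steps": [
    [[0,0,0,0,0],[0,0,0,0,0.3],[0,0,0,0,0.42],[0,0,0,0,0.42],[0,0,-1,0,0.42],[0,0,-2,0,0.42],[0,0,-3,0,0.42],[1,0,-3,0,0.42],[3,0,-1,0,0.42],[3,0,0,0,0.42]]
  ]
}}

```text
clock: 31.63
position: [396.7, 242.1, 325.6]
ee_rot: [-0.133, 0.991, -0.005, -0.001]
contact_force: [-0.5, -0.4, 0.0]
gripper_width: 36.1
```

Request:
{"api": "send_rows", "payload": {
  "steps": [
    [[3,-1,0,0,0.3],[2,-3,0,0,0.3],[1,-3,0,0,0.3],[0,-3,0,0,0.3],[0,0,0,0,0.3],[0,0,0,0,0.3]]
  ]
}}

```text
clock: 32.13
position: [360.9, 125.3, 330.1]
ee_rot: [-0.135, 0.991, -0.004, 0.001]
contact_force: [-1.2, -0.2, -0.2]
gripper_width: 25.4
```

```bash
cat > chk.py <<'E'
from h import *
path([])
D=[];
for i in range(3):
    im,d=optics.get_image("top");D.append(cloud("top",d))
P=np.nanmean(D,0);cv2.imwrite("pics/t11.png",im)
a=cv2.resize(im[180:270,200:290],None,fx=6,fy=6,interpolation=cv2.INTER_CUBIC);cv2.imwrite("pics/t11c.png",a)
m=P-(568*PA+134.6*PB);ra=m@PA;rb=m@PB
for z0,z1 in[(200,285),(140,195)]:
  k=(ra>-112)&(ra<-3)&(abs(rb)<16)&(P[...,2]>z0)&(P[...,2]<z1)
  if k.sum()<5: print("none",z0);continue
  z=P[...,2];s=k&(ra>-88)&(abs(rb)<7);f=np.polyfit(ra[s],z[s],1) if s.sum()>5 else None
  print(z0,k.sum(),"z med",np.median(z[k]).round(1),"fit slope,z at face",f,"lat",np.percentile(rb[k],[5,50,95]).round(1),"a",np.percentile(ra[k],[1,99]).round(1))
print("post top z",np.nanmedian(P[...,2][(ra>8)&(ra<35)&(abs(rb)<14)&(P[...,2]>270)]))
E
python3 chk.py
```

```text
grip [360.9 125.4 345.1] tilt [ 0.003 -0.007] xang -2.87 F [-1.2 -0.2 -0.2] T [ 0.03 -0.04 -0.01] w 25.4 clk 32.13
200 327 z med 257.1 fit slope,z at face [-4.94788349e-03  2.57229451e+02] lat [-8.8 -1.2 10.4] a [-104.2   -3.7]
140 171 z med 177.1 fit slope,z at face [-2.44998413e-02  1.76370850e+02] lat [-8.5 -5.   2.1] a [-103.8   -4. ]
post top z 294.0531423378014
```

View pics/t11c.png

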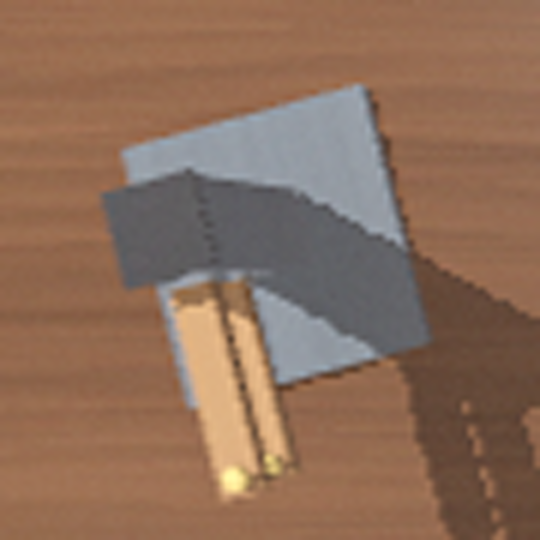

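```bash
python3 - <<'E'
from h import *
a=cv2.imread("pics/t10.png");b=cv2.imread("pics/t11.png");z=cv2.imread("pics/top0.png")
df=lambda p,q,r:(cv2.absdiff(p,q)[r[1]:r[3],r[0]:r[2]].max(2)>45).sum()
for n,r in dict(tumbler=(355,135,395,180),tin=(255,130,295,170),clip=(308,115,358,182)).items(): print(n,df(z,b,r))
print("lid",df(a,b,(295,205,380,285)))
P=cloud("top",optics.get_image("top")[1]);Z=P[...,2];L=(Z>17)&(Z<30)&(P[...,0]>380)&(P[...,0]<640)&(P[...,1]>-130)&(P[...,1]<110)
print("lid z",np.percentile(Z[L],[5,50,95]).round(1))
C=np.array([523.1,-296.1,0]);q=(P-C);g=(abs(q@XC)<72)&(abs(q@np.array([-XC[1],XC[0],0]))<90)&(Z>50);print("chest pts >50mm",g.sum())
job.job_done()
E
```

```text
tumbler 0
tin 0
clip 0
lid 19
lid z [18.1 22.4 27.7]
chest pts >50mm 28
the job is handed in; nothing more can be done
```

The display post is set up and the job is handed in, at about 32 s on the robot's clock; no verdict was reported.

- **Lid:** I swung it to vertical, lifted it off the hinge pins and laid it outer face up between the chest and the post. The tab slipped out of the fingers near the end of the laying, so the lid fell the last part, from a tab height of 150 mm at most. It reads flat, with its top at 22.4 mm against 22 mm expected.
- **Arms:** Only two were in the chest. One is hooked at level 1 and the other at level 2.
    - **Seating:** I pressed each one down until the fingers slipped or stopped gaining, with a wrist force of up to about 53 N on the first. By camera depth their tops stand at 177.1 mm and 257.1 mm; fully home would be 177 mm and 257 mm.
    - **Slope:** The top arm reads level. The lower one shows a slight upward slope of about 0.02 rad, which may be depth noise. I could not see the slots themselves from either camera.
- **Other objects:** The tumbler, tin, clipboard and counter show no change between the first and last pictures. The check for anything left in the chest found 28 depth points above 50 mm, which I take for noise or wall edges. I did not look at that last picture of the chest.
- **Post height:** The post top read 294 mm instead of the stated 290 mm, possibly because of its black cap. I did not rely on that figure.

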